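Pack the service case, shut its lid and latch it

ROBOT

A 6-joint arm with a two-finger parallel gripper is mounted at the origin on a cart in front of the work surface, level with it; the furniture and walls round the work are solid. World frame = base frame: x ahead of the robot, y to its left, z up, the work surface at z = 0. Lengths are in mm, angles in rad, forces in N, time in s.
With the tool pointing down it reaches from about 275 to 975 mm from the base axis. Payload 8.4 kg.
Tool frame: the origin (TCP) lies at the centre of the arm's flange, where the gripper is bolted on; the fingertips stand robot.nose_length ahead of it and the grasp point (between the pads) lies 171 mm ahead of it (robot.nose_length is the distance from the TCP to the fingertips, in mm); z points along the fingers, y is the direction in which the jaws open and shut (so a half turn about z gives the same grasp; the last joint's range is limited). The gripper opens to 92 mm and grips with 3 to 60 N. Pads are 20 mm wide; open, the fingers measure 128 mm over their backs; the gripper's body (75 mm by 189 mm) begins 69 mm behind the grasp point.
Start: joints at [1.343, 0.353, 1.633, -0, 1.155, -0.002], TCP at [139.927, 609.139, 404.683] pointing down, gripper open.
Joint ranges: [-2.63, 2.63], [-0.92, 2.1], [0.06, 2.66], [-1.3, 4.44], [0, 2.69], [-3.02, 3.02]. Speed limits (rad/s): [2.22, 2.22, 2.79, 3.14, 3.14, 3.14].

INTERFACE

Orientations are given as a 3x3 rotation matrix whose columns are the frame's x, y, z axes.
In Python, from rig import readout, optics, hand_in, search_frame, pinpoint, robot gives the robot as it stands.
- The arm moves only by the tool play_rows, never from a script. Its argument "increments" is a list of rows, each an object of numbers: "claw": the gripper's target within -1 to 1 (shut at 1, half-way at 0, fully open at -1); "dx", "dy", "dz": the shift along the tool's x, y, z in cm; "wx", "wy", "wz": the turn, a rotation vector about the tool's x, y, z in degrees. A call has 1 to 5 rows; each row is the pose to reach, as a shift and turn from the pose measured when the call began, along the tool's axes at that moment; what a row does not reach only later rows make up. A row lasts 1/10 s, in which the tool goes at most 50 mm and 8.59 degrees, less where a joint would pass 70% of its speed; a pose out of reach is approached as far as the arm can. A call with a gripper value outside its range is refused whole. The fingers move at their own pace and stop on an object; "force" is the grip in N (left out, the last holds). Time passes only in rows, so rows that repeat a pose let the fingers close. It gives the time, the measured TCP pose, the force and the opening at its end, in the units of the state.
- readout.get_obs(): the state, without advancing time (a new reading comes with each control period).
- optics.grab_frame(name): name is "side" or "top"; returns the picture (400x640x3 uint8, blue, green, red); there is no depth.
- optics.camera_info(name): a dict with "fx", "fy", "cx", "cy" (pixels), "k1" (the pictures are not rectified: a ray, as slopes to the right and down, at radius r is drawn at 1 + k1 r^2 times it, then the intrinsics apply), "R" (3x3) and "t" (3): a world point X has camera coordinates R X + t. Camera axes: x right, y down, z forward; pixel columns grow to the right and rows downward; lengths in mm; the calibration is good to about 2 mm. A picture is of the moment at which its call begins. camera_info takes no time and is no camera call.
- hand_in(): hands the job in, once; it reports no verdict.
Trained networks look in the newest picture that a camera, given by its name, has taken for a name from the list of things; names that differ only in an ending like _2 or _b are one class to them, and where a whole thing is asked for, a point or a joint stands for the part that bears it (a point fixed in the world has none). Each returns a list of dicts, best first, with "score" (0 to 1); they miss things now and then, are a little off and sometimes report something else, mostly with a low value. They report only what shows in the picture. A call takes as long as a camera call.
- search_frame(camera, name): "uv" ([column, row] in pixels, amid what is visible of it).
- pinpoint(camera, name): "uv" ([column, row] in pixels: a listed point, or the origin of a listed thing).
The state is a dict: "time_s": time; "qpos": joint angles; "dq": joint speeds; "joint_efforts": joint torques, N m; "ee_pos": TCP position; "orientation": TCP orientation; "force": force on the tool from outside, world axes, zero at the start; "moment": the same for the moment, N m; "gripper_width": finger opening in mm.
Only numpy, scipy, OpenCV 4.12 (cv2) and the standard library are available. Lean on these libraries where they do the work, as an engineer would, in place of code of your own. Each camera call takes 0.05 s, during which the arm holds its last target.

TASK

Pack the moulded cover and the grease tin from the bench into the open case, right way up, with the cover and the tape measure that are already in it, so that nothing stands above its rim: the flat things go in one stack, and nothing may lie on the tape measure. Then close the lid fully and lock it by turning its latch handle a quarter turn clockwise to the stop. Leave everything else on the bench where it is.

Things in the scene. Friction and masses are not known exactly. Their poses are not given: they have to be found in the camera images.
- case: Grey metal case, open on top, fixed to the worktop, 118 (x) x 200 (y) x 85 (z) mm outside. Walls and floor 5 mm thick: inner space 108 x 190 mm, 80 mm deep from the inner floor to the rim. Origin: centre of the underside, on the worktop; z up, y along its length, +x towards its hinge side, -x towards its latch side. It stands so that its x points roughly to the robot's left (yaw about 1.4 to 1.75).
- lid (a joint): Lid of the case, angle in rad about the line through lid_hinge along the case's y: 0 shut flat on the rim, grows as it opens upward, stop at 1.95; it starts standing open at 1.65 to 1.85. Plate 118 x 200 mm, 6 mm thick, reaching from the hinge line to the latch-side wall. Stiff hinge (friction 0.28 N m): it stays where it is left and is pushed shut with about 3 to 5 N near its free edge.
- lid_hinge (a point): Point on the lid's hinge line, on the underside of the shut lid, at the middle of the case's length and at rim height (85 mm above the worktop): 59 mm from the case's origin along its +x.
- latch (a joint): Latch handle on the lid's outer face, in rad: 0 unlocked, 1.571 locked (at the stop), positive clockwise seen from above the shut lid; starts at 0 to 0.2. It turns with 0.05 N m of friction, stays where it is left and needs no push. At 0 its grip bar lies along the case's y, at 1.571 along the case's x with its steel tongue under the keeper on the latch-side wall.
- latch_grip (a point): Point to grip, on the latch's turning axis: the black grip bar is 12 mm wide, 56 mm long and 32 mm high; its top is 10 mm beyond this point, its underside 22 mm and the lid's outer face 34 mm before it. A steel disc 38 mm across and 5 mm high lies on the lid under it. With the lid shut the axis is vertical, 30 mm from the case's origin towards its -x, and the point is 125 mm above the worktop.
- cover_a: Moulded plastic cover, a rounded grey-white box 52 (x) x 88 (y) x 24 (z) mm, to be packed. Origin: centre of the underside. Lies flat on the bench.
- grease_tin: Round tin, 69 mm across its lid (66 mm below it) and 28 mm high, lid fixed on, to be packed. Origin: centre of the underside. Stands on the bench.
- cover_inside: Another cover, same as cover_a, already lying on the case's floor near one end (either end, 38 to 46 mm from the middle), its 88 mm side across the case (along the case's x).
- tape_measure: Tape measure standing on the case's floor near the other end, 36 (x) x 80 (y) x 62 (z) mm, its y along the case's x. Origin: on its underside; its solid body reaches from -16 to 18 mm in x and from -28 to 40 mm in y. It fits under the lid with 18 mm to spare.
- cup_1: Turned cup-shaped part standing upright beside the cover and the tin, 36 mm across, 43 mm high, origin under its middle. Bystander.
- marker: Marker pen lying on the bench near its front edge, 15 x 130 (y) x 15 mm, origin under its middle. Bystander.
- spanner: Open-ended spanner lying flat at the back, 30 x 137 (y) x 8 mm, origin under its middle. Bystander.
- tape_roll: Roll of tape lying flat behind the case, 92 mm across, 19 mm high, origin under its centre. Bystander.
- threadlock: Small standing bottle with a pointed cap, 34 mm across, 98 mm high, origin under its middle. Bystander.

How it is judged (in metres and radians):
On the way, in this order (a step that is already met when the one before it is completed fails the run):
1. the cover and the tin lie in the case with the other two, lid still open (x of cover_a in the frame of case between -0.045 and 0.045 m and y of cover_a in the frame of case between -0.085 and 0.085 m and z of cover_a in the frame of case between 0 and 0.064 m and angle between each of cover_a, grease_tin, cover_inside, tape_measure's own z axis and vertical below 0.15 rad and x of grease_tin in the frame of case between -0.045 and 0.045 m and y of grease_tin in the frame of case between -0.085 and 0.085 m and z of grease_tin in the frame of case between 0 and 0.064 m and x of cover_inside in the frame of case between -0.045 and 0.045 m and y of cover_inside in the frame of case between -0.085 and 0.085 m and z of cover_inside in the frame of case between 0 and 0.064 m and x of tape_measure in the frame of case between -0.045 and 0.045 m and y of tape_measure in the frame of case between -0.085 and 0.085 m and z of tape_measure in the frame of case between 0 and 0.064 m and value of joint lid above 0.5 rad), for 0.2 s.
2. the lid is shut on the rim, the latch not yet turned (value of joint lid below 0.04 rad and value of joint latch below 0.6 rad), for 0.2 s.
3. the latch is locked (value of joint latch above 1.4 rad), for 0.2 s.
At the end, for the whole second after the job is handed in: Both covers, tin and tape measure rest in the case (origins within 45 mm across and 85 mm along of its centre, 0 to 64 mm above its underside), right way up within 0.15 rad, slower than 0.02 m/s; lid below 0.04 rad; latch above 1.4 rad (x of cover_a in the frame of case between -0.045 and 0.045 m and y of cover_a in the frame of case between -0.085 and 0.085 m and z of cover_a in the frame of case between 0 and 0.064 m and angle between each of cover_a, grease_tin, cover_inside, tape_measure's own z axis and vertical below 0.15 rad and x of grease_tin in the frame of case between -0.045 and 0.045 m and y of grease_tin in the frame of case between -0.085 and 0.085 m and z of grease_tin in the frame of case between 0 and 0.064 m and x of cover_inside in the frame of case between -0.045 and 0.045 m and y of cover_inside in the frame of case between -0.085 and 0.085 m and z of cover_inside in the frame of case between 0 and 0.064 m and x of tape_measure in the frame of case between -0.045 and 0.045 m and y of tape_measure in the frame of case between -0.085 and 0.085 m and z of tape_measure in the frame of case between 0 and 0.064 m and value of joint lid below 0.04 rad and value of joint latch above 1.4 rad and linear speed of each of cover_a, grease_tin, cover_inside, tape_measure below 0.02 m/s); the robot touches nothing.
It fails at once if one of the bystanders is moved by more than 30 mm (distance of any of marker, spanner, tape_roll, threadlock, cup_1 from where it was at the start of the episode above 0.03 m).
It also fails if it takes over 72 s, if anything falls off the work surface, if the arm or the gripper's body presses on something with over 40 N, if the wrist force passes 120 N, or if a joint passes its speed limit or range.

## Working session

There is one attempt and no reset: what is moved stays moved. The work goes in short steps, Python scripts to look and compute and a tool call to move; the robot and the scene stay as the last step left them, time stands still between calls to the robot, and variables do not carry over. Pictures are saved under pics/ and viewed, and the job is handed in when it is done.

Besides the shell and the picture viewer there is one more tool, called after "Call:" in YAML: its name, and indented under it one key for each argument. play_rows: Moves the arm, as the interface text tells. Its arguments: {"type":"object","properties":{"increments":{"type":"array"},"force":{"type":"number"}},"required":["increments"]}

```bash
ls; mkdir -p pics
python3 - <<'E'
from rig import readout, optics, robot
import cv2, json
print(robot.nose_length)
o=readout.get_obs(); print(o)
for n in("side","top"):
    print(optics.camera_info(n)); cv2.imwrite(f"pics/{n}0.png",optics.grab_frame(n))
E
```

```text
pics
190.1
{'time_s': 0.0, 'qpos': array([ 1.34262900e+00,  3.53653378e-01,  1.63412963e+00, -3.15833974e-05,
        1.15518809e+00, -2.43988922e-03]), 'dq': array([ 0.00165887,  0.00096016,  0.00042395, -0.00039   , -0.00013094,
       -0.00085726]), 'joint_efforts': array([ 3.53508403e-03, -5.93852949e+01, -3.34216297e+01,  6.99449354e-02,
        2.35995278e-02, -1.40802713e-04]), 'ee_pos': array([139.86150187, 608.91328637, 403.96217342]), 'orientation': array([[-9.74634415e-01,  2.23802763e-01, -2.83647439e-04],
       [ 2.23802941e-01,  9.74633481e-01, -1.34925095e-03],
       [-2.55138004e-05, -1.37850754e-03, -9.99999050e-01]]), 'force': array([-0.40084612,  0.80006418, -0.50846774]), 'moment': array([ 0.05438102, -0.02254933, -0.01308132]), 'gripper_width': 91.95043146610642}
{'fx': 422.37633204229854, 'fy': 422.37633204229854, 'cx': 321.43659795279433, 'cy': 193.36033458957354, 'k1': 0.01690422153390889, 'R': array([[ 0.85614335, -0.51652056, -0.01500236],
       [-0.42226555, -0.68258958, -0.59645895],
       [ 0.29784285,  0.51698934, -0.80250337]]), 't': array([-361.77118829,  449.7011796 ,  677.99862619])}
{'fx': 471.6053696780994, 'fy': 471.6053696780994, 'cx': 324.1026418699396, 'cy': 200.20826867677664, 'k1': -0.05832441842623131, 'R': array([[ 0.01765809, -0.99945779,  0.02779066],
       [-0.98780056, -0.02173976, -0.15419936],
       [ 0.15471991, -0.02472876, -0.98764884]]), 't': array([ 188.77526809,  581.8242831 , 1066.96620934])}
```

View pics/side0.png

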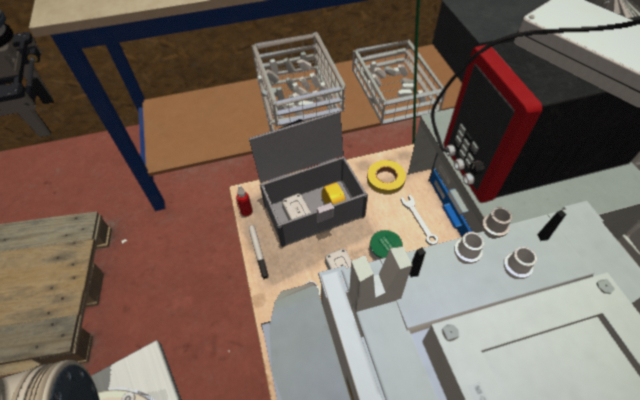

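View pics/top0.png

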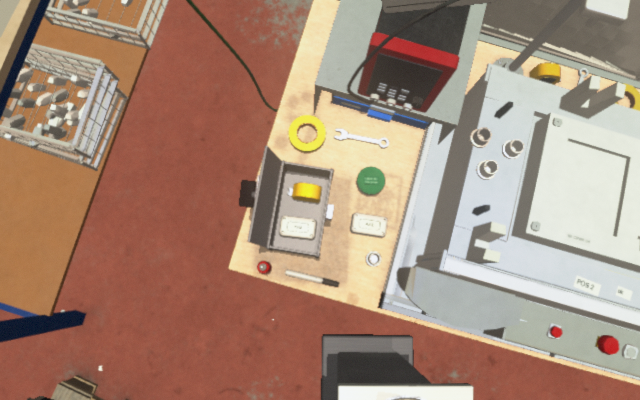

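```bash
cat > h.py <<'E'
import numpy as np, cv2
from rig import readout, optics, search_frame, pinpoint, robot
def K(c):
    i=optics.camera_info(c); return i,np.array([[i['fx'],0,i['cx']],[0,i['fy'],i['cy']],[0,0,1]]),np.array([i['k1'],0,0,0,0])
def ray(c,uv):
    i,k,d=K(c); s=cv2.undistortPoints(np.array([[uv]],float),k,d)[0,0]
    R=i['R'];return -R.T@i['t'], R.T@np.array([s[0],s[1],1])
def at(c,uv,z):
    o,d=ray(c,uv); return o+d*(z-o[2])/d[2]
def proj(c,X):
    i,k,d=K(c); return cv2.projectPoints(np.array(X,float).reshape(-1,1,3),cv2.Rodrigues(i['R'])[0],i['t'],k,d)[0][:,0]
def tri(uv1,uv2):
    o1,d1=ray('side',uv1);o2,d2=ray('top',uv2)
    d1/=np.linalg.norm(d1);d2/=np.linalg.norm(d2)
    A=np.c_[d1,-d2];s=np.linalg.lstsq(A,o2-o1,rcond=None)[0]
    p,q=o1+s[0]*d1,o2+s[1]*d2
    return (p+q)/2,np.linalg.norm(p-q)
E
python3 - <<'E'
from h import *
for c in('side','top'): optics.grab_frame(c)
for n in ["case","lid_hinge","latch_grip","cover_a","grease_tin","tape_measure","cup_1","marker","spanner","tape_roll","threadlock"]:
    r={c:pinpoint(c,n) for c in('side','top')}
    for c in r:
        for e in r[c][:3]:
            print(n,c,np.round(e['uv'],1),round(e['score'],2),np.round(at(c,e['uv'],0 if n not in('lid_hinge',) else 85),0))
    if r['side'] and r['top']: print('   tri',*tri(r['side'][0]['uv'],r['top'][0]['uv']))
print(readout.get_obs()['time_s'])
im=cv2.imread('pics/top0.png')[110:310,220:420]; cv2.imwrite('pics/topz.png',cv2.resize(im,(600,600),interpolation=cv2.INTER_CUBIC))
im=cv2.imread('pics/side0.png')[110:290,220:460]; cv2.imwrite('pics/sidez.png',cv2.resize(im,(800,600),interpolation=cv2.INTER_CUBIC))
E
```

```text
case side [315.1 211.8] 0.92 [557. 252.   0.]
case side [415.2 218.1] 0.2 [742. 117.   0.]
case top [301.1 212.2] 0.68 [554. 255.   0.]
   tri [556.28058569 254.03625617  -3.01100844] 4.177108591777381
lid_hinge side [307. 168.] 0.78 [575. 312.  85.]
lid_hinge top [274.  200.8] 0.84 [567. 314.  85.]
   tri [571.13792993 313.20366528  84.48659866] 7.498913778692399
latch_grip side [288.7 124.5] 0.59 [642. 535.   0.]
latch_grip side [328.1 199. ] 0.16 [602. 267.  -0.]
latch_grip top [244.9 192.8] 0.89 [599. 393.   0.]
   tri [567.75835236 367.7143822  176.36685711] 2.3055572987071553
cover_a side [337.5 271.7] 0.62 [520.  97.  -0.]
cover_a top [367.8 227.2] 0.94 [521.  92.   0.]
   tri [518.79050343  93.20951706   8.95487143] 1.882654596905766
grease_tin side [381.9 252.6] 0.57 [626.  85.   0.]
grease_tin top [369.6 181.1] 0.88 [635.  88.   0.]
   tri [633.30603196  87.98652589  -9.69323288] 7.272076308037404
tape_measure side [332.  202.3] 0.96 [605. 254.   0.]
tape_measure side [289.4 126.2] 0.73 [640. 529.   0.]
tape_measure top [301.3 192.9] 0.88 [601. 255.   0.]
   tri [ 6.0322162
[... 382 characters left out ...]
15.76810715   9.95320746] 9.311677471619221
spanner side [419.2 217.4] 0.62 [751. 114.   0.]
spanner side [315.2 210.7] 0.52 [559. 254.   0.]
spanner top [362.1 137.3] 0.73 [746. 107.   0.]
   tri [742.30222047 108.15096202  14.54971615] 0.9420904817954422
tape_roll side [384.7 178.6] 0.62 [751. 247.   0.]
tape_roll top [306.4 134.9] 0.57 [749. 246.   0.]
tape_roll top [368.3 225.6] 0.48 [525.  91.   0.]
   tri [749.2655192  245.89256699   1.77254934] 2.1862534209517106
threadlock side [245.3 214.3] 0.63 [417. 330.  -0.]
threadlock side [342.9 272.9] 0.46 [528.  89.   0.]
threadlock top [265.6 264.6] 0.58 [426. 336.   0.]
   tri [422.50387478 338.24968779 -12.72142722] 7.3201990608658525
1.3
```

View pics/topz.png

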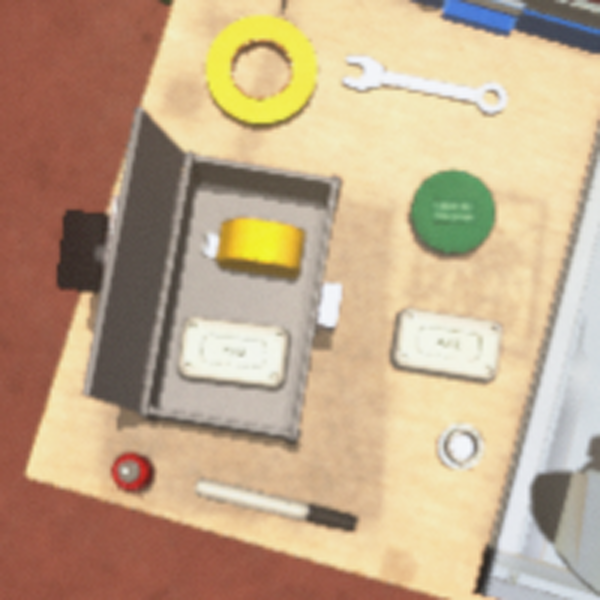

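View pics/sidez.png

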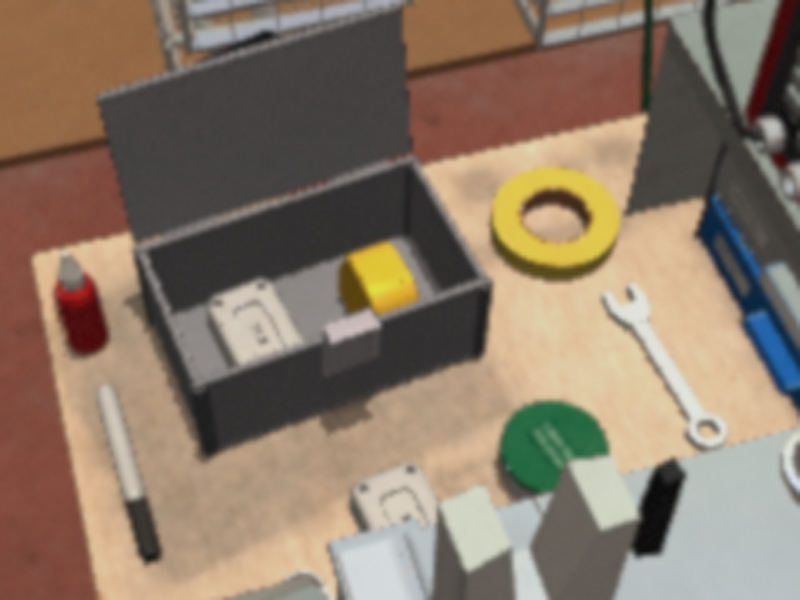

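Run:
```python
from h import *
im=cv2.imread('pics/top0.png')
cs=[(282.7,161.7),(333.3,170),(319.3,256.7),(270,247.3)]
P=np.array([at('top',c,85)[:2] for c in cs]); print(P.round(0), P.mean(0)); 
for i in range(4):
    d=P[(i+1)%4]-P[i]; print(np.linalg.norm(d).round(0),np.degrees(np.arctan2(d[1],d[0])).round(1))
def rect(mask,z):
    n,l,st,ce=cv2.connectedComponentsWithStats(mask); k=1+np.argmax(st[1:,4]); 
    c=cv2.findContours((l==k).astype(np.uint8),0,cv2.CHAIN_APPROX_NONE)[0][0][:,0]
    pts=np.array([at('top',p,z)[:2] for p in c],np.float32); return cv2.minAreaRect(pts),st[k]
hsv=cv2.cvtColor(im,cv2.COLOR_BGR2HSV)
def box(x0,y0,x1,y1,cond):
    m=np.zeros(im.shape[:2],np.uint8); m[y0:y1,x0:x1]=cond[y0:y1,x0:x1]*1; return m
white=(hsv[...,2]>175)&(hsv[...,1]<60)
print('covA',rect(box(345,205,395,245,white),22))
print('covin',rect(box(277,213,318,243,white),27))
print('tin',rect(box(350,160,392,200,(hsv[...,0]>55)&(hsv[...,0]<95)&(hsv[...,1]>80)),26))
print('tape',rect(box(290,175,325,205,(hsv[...,0]<35)&(hsv[...,1]>130)),67))
for c in('side','top'): optics.grab_frame(c)
for n in ['cover_inside','cover_a']:
  for c in('side','top'):
   for f in(pinpoint,search_frame):
    print(n,c,[(np.round(e['uv'],1),round(e['score'],2)) for e in f(c,n)])
```

```text
[[658. 298.]
 [642. 182.]
 [444. 210.]
 [463. 320.]] [551.71266201 252.15587547]
117.0 -98.2
200.0 171.9
112.0 80.4
197.0 -6.5
covA (((525.7919921875, 91.15191650390625), (82.17550659179688, 46.34292221069336), 82.1302490234375), array([352, 213,  35,  23, 655], dtype=int32))
covin (((513.942138671875, 262.76019287109375), (68.79490661621094, 94.50294494628906), 1.1522308588027954), array([ 277,  213,   41,   30, 1097], dtype=int32))
tin (((632.4803466796875, 88.70556640625), (64.10784149169922, 60.64943313598633), 0.35436713695526123), array([358, 167,  26,  27, 507], dtype=int32))
tape (((593.5694580078125, 241.54754638671875), (62.703983306884766, 39.67861557006836), 83.0313491821289), array([293, 183,  28,  19, 448], dtype=int32))
cover_inside side [(array([300.8, 211.8]), 0.58)]
cover_inside side [(array([295.6, 207.1]), 0.92)]
cover_inside top [(array([300.7, 228.1]), 0.79), (array([361.6, 138.1]), 0.16)]
cover_inside top [(array([299. , 229.1]), 0.76), (array([305.3, 192.2]), 0.25)]
cover_a side [(array([338.5, 273.4]), 0.67)]
cover_a side [(array([335.9, 262.8]), 0.63)]
cover_a top [(array([365.9, 225. ]), 0.83), (array([310.5, 137.4]), 0.16)]
cover_a top [(array([367.6, 228.3]), 0.76)]
```

```bash
cat >> h.py <<'E'
def cw(p,pose):
    x,y,a=pose;p=np.atleast_2d(p).astype(float);c,s=np.cos(a),np.sin(a)
    return np.c_[x+c*p[:,0]-s*p[:,1],y+s*p[:,0]+c*p[:,1],p[:,2]]
E
python3 - <<'E'
from h import *
from scipy.optimize import least_squares
C=[(59,-100,85),(-59,-100,85),(-59,100,85),(59,100,85)]
t=np.array([(282.7,161.7),(333.3,170),(319.3,256.7),(270,247.3)])
s=np.array([(343.6,159.5),(367,195.5),(278.5,227),(262,183.5)])
for nm in('top','side','both'):
    f=lambda q:np.r_[(proj('top',cw(C,q))-t).ravel()*(nm!='side'),(proj('side',cw(C,q))-s).ravel()*(nm!='top')]
    r=least_squares(f,[553,253,1.43],x_scale=[1,1,.01]);print(nm,r.x,r.fun.round(1))
q=r.x
im=cv2.resize(cv2.imread('pics/top0.png')[110:310,220:420],(800,800),interpolation=cv2.INTER_CUBIC)
im2=cv2.resize(cv2.imread('pics/side0.png')[110:290,220:460],(800,600),interpolation=cv2.INTER_CUBIC)
def dr(X,i,c=(0,0,255)):
    for cam,I,s in(('top',im,4),('side',im2,800/240)):
        p=((proj(cam,X)-[220,110]+.5)*s).astype(np.int32); cv2.polylines(I,[p.reshape(-1,1,2)],True,c,1)
dr(cw(C,q),0); dr(cw([(a*49/59*54/49,b*95/100,85) for a,b,_ in C],q),0,(255,0,0))
def bx(cx,cy,a,w,h,z): return cw([(w/2,h/2,z),(-w/2,h/2,z),(-w/2,-h/2,z),(w/2,-h/2,z)],(cx,cy,a))
dr(bx(521,92,np.radians(-8),52,88,24),0)
dr(bx(521,92,np.radians(-8),52,88,0),0,(0,255,255))
th=np.linspace(0,6.28,40)
dr(np.c_[632+34.5*np.cos(th),88+34.5*np.sin(th),0*th+28],0)
# cover inside in case frame
dr(cw([(44,15,29),(44,67,29),(-44,67,29),(-44,15,29)],q),0)
cv2.imwrite('pics/o_t.png',cv2.resize(im,(600,600)));cv2.imwrite('pics/o_s.png',im2)
E
```

```text
top [551.77427192 252.12077842   1.43633386] [ 0.2 -0.2  0.6 -0.5  1.2 -0.3 -2.   0.9 -0.  -0.  -0.  -0.  -0.   0.
 -0.   0. ]
side [555.4827364  250.9427444    1.41368853] [ 0.  -0.   0.  -0.   0.  -0.  -0.  -0.   1.3 -2.1  0.7  0.6 -0.5  0.1
 -1.4  0.9]
both [553.72391701 251.44345562   1.42591952] [ 1.  -1.2  1.3 -1.   1.  -1.  -2.  -0.3  0.1 -2.2 -0.1  0.3 -0.9  0.6
 -2.4  1.6]
```

View pics/o_t.png

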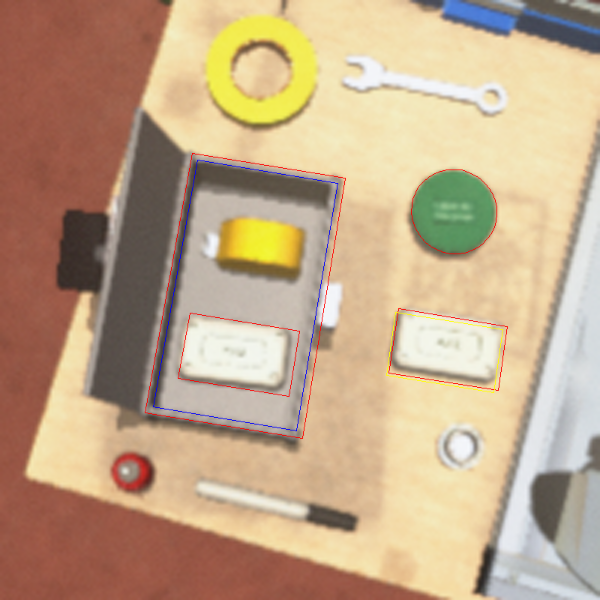

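View pics/o_s.png

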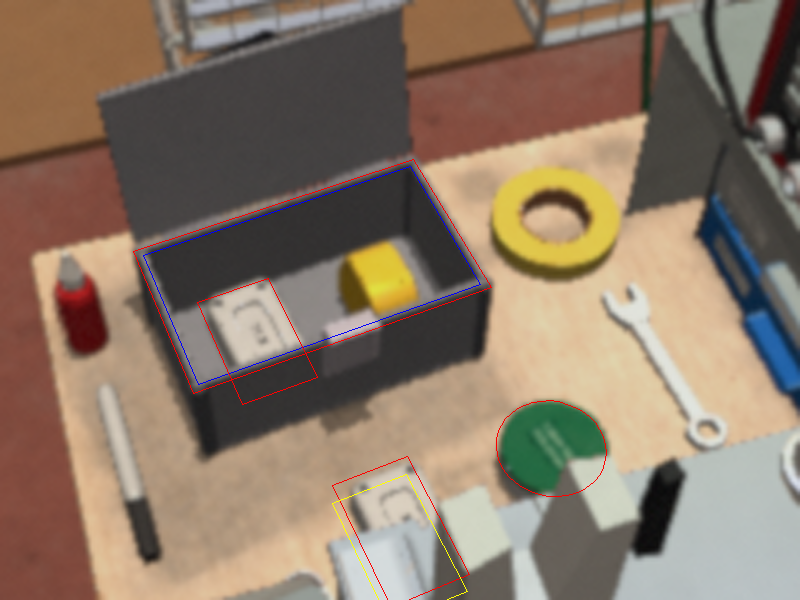

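```bash
cat >> h.py <<'E'
from scipy.spatial.transform import Rotation as Ro
def to(x,y,ztip,adeg,tilt=None):
    """delta in tool axes to put fingertips at z=ztip, tool down, jaw axis at adeg"""
    o=readout.get_obs();R=o['orientation'];a=np.radians(adeg)
    T=np.array([[-np.sin(a),np.cos(a),0],[np.cos(a),np.sin(a),0],[0,0,-1.]]).T
    d=R.T@(np.array([x,y,ztip+190.1])-o['ee_pos'])/10
    w=np.degrees(Ro.from_matrix(R.T@T).as_rotvec())
    print('t',round(o['time_s'],2),'tip',(o['ee_pos']+190.1*R[:,2]).round(1),'jaw',np.degrees(np.arctan2(R[1,1],R[0,1])).round(1),'q',o['qpos'].round(2),'w',round(o['gripper_width'],1),'F',o['force'].round(1))
    print('dx %.2f dy %.2f dz %.2f wx %.1f wy %.1f wz %.1f'%(*d,*w))
E
python3 -c "
from h import *
to(525,92,110,-8)"
```

```text
t 1.8 tip [139.9 609.1 214.6] jaw 77.1 q [ 1.34  0.35  1.63  0.    1.16 -0.  ] w 92.0 F [-0.2 -0.5  0.2]
dx -49.11 dy -41.78 dz 10.46 wx -0.0 wy -0.0 wz 85.1
```

Call:
play_rows:
  increments:
    - {"dx": -49.1, "dy": -41.8, "dz": 0, "wz": 85, "claw": -0.5}
    - {"dx": -49.1, "dy": -41.8, "dz": 0, "wz": 85, "claw": -0.5}
    - {"dx": -49.1, "dy": -41.8, "dz": 0, "wz": 85, "claw": -0.5}
    - {"dx": -49.1, "dy": -41.8, "dz": 0, "wz": 85, "claw": -0.5}
    - {"dx": -49.1, "dy": -41.8, "dz": 0, "wz": 85, "claw": -0.5}

```text
invalid input
```

```bash
python3 -c "
from h import *
to(525,92,110,-8)"
```

```text
t 1.8 tip [139.9 609.1 214.6] jaw 77.1 q [ 1.34  0.35  1.63  0.    1.16 -0.  ] w 92.0 F [-0.2 -0.5  0.2]
dx -49.11 dy -41.78 dz 10.46 wx -0.0 wy -0.0 wz 85.1
```

Call:
play_rows:
  increments:
    - {"claw": -0.5, "dx": -5, "dy": -4, "dz": 0, "wx": 0, "wy": 0, "wz": 8}
  force: 20

```text
time_s: 1.9
ee_pos: [169.4, 572.4, 404.7]
orientation: [[-0.935, 0.355, -0.0], [0.355, 0.935, 0.003], [0.001, 0.002, -1.0]]
force: [0.3, 0.6, 0.4]
gripper_width: 86.0
```

```bash
python3 -c "
from h import *
to(525,92,110,-8)"
```

```text
t 1.9 tip [169.3 572.9 214.6] jaw 69.2 q [1.28 0.31 1.7  0.   1.13 0.07] w 86.0 F [0.3 0.6 0.4]
dx -50.32 dy -32.31 dz 10.31 wx 0.1 wy -0.2 wz 77.2
```

Call:
play_rows:
  increments:
    - {"claw": -0.5, "dx": -10, "dy": -8, "dz": 0, "wx": 0, "wy": 0, "wz": 16}
    - {"claw": -0.5, "dx": -50, "dy": -34, "dz": 0, "wx": 0, "wy": 0, "wz": 77}
    - {"claw": -0.5, "dx": -50, "dy": -34, "dz": 0, "wx": 0, "wy": 0, "wz": 77}

```text
time_s: 2.2
ee_pos: [254.8, 443.7, 404.3]
orientation: [[-0.682, 0.732, -0.0], [0.732, 0.682, 0.002], [0.002, 0.001, -1.0]]
force: [0.9, 0.3, 0.8]
gripper_width: 69.0
```

```bash
python3 -c "
from h import *
to(525,92,110,-8)"
```

```text
t 2.2 tip [254.8 444.1 214.2] jaw 43.0 q [1.05 0.18 1.87 0.   1.09 0.3 ] w 69.0 F [0.9 0.3 0.8]
dx -44.17 dy -4.22 dz 10.35 wx 0.0 wy -0.1 wz 51.0
```

Call:
play_rows:
  increments:
    - {"claw": -0.5, "dx": -44.2, "dy": -4.2, "dz": 0, "wx": 0, "wy": 0, "wz": 51}
    - {"claw": -0.5, "dx": -44.2, "dy": -4.2, "dz": 0, "wx": 0, "wy": 0, "wz": 51}
    - {"claw": -0.5, "dx": -44.2, "dy": -4.2, "dz": 0, "wx": 0, "wy": 0, "wz": 51}
    - {"claw": -0.5, "dx": -44.2, "dy": -4.2, "dz": 10, "wx": 0, "wy": 0, "wz": 51}
    - {"claw": -0.5, "dx": -44.2, "dy": -4.2, "dz": 10, "wx": 0, "wy": 0, "wz": 51}

```text
time_s: 2.7
ee_pos: [404.2, 249.6, 372.3]
orientation: [[0.001, 1.0, 0.002], [1.0, -0.001, 0.003], [0.003, 0.002, -1.0]]
force: [0.8, 0.9, -0.5]
gripper_width: 68.9
```

```bash
python3 -c "
from h import *
to(525,92,60,-8)"
```

```text
t 2.7 tip [404.5 250.2 182.2] jaw -0.0 q [0.55 0.16 1.98 0.   1.   0.55] w 68.9 F [ 0.8  0.9 -0.5]
dx -15.79 dy 12.07 dz 12.18 wx 0.1 wy -0.2 wz 8.0
```

Call:
play_rows:
  increments:
    - {"claw": -0.5, "dx": -15.8, "dy": 12.1, "dz": 12, "wx": 0, "wy": 0, "wz": 8}
    - {"claw": -0.5, "dx": -15.8, "dy": 12.1, "dz": 12, "wx": 0, "wy": 0, "wz": 8}
    - {"claw": -0.5, "dx": -15.8, "dy": 12.1, "dz": 12, "wx": 0, "wy": 0, "wz": 8}
    - {"claw": -0.5, "dx": -15.8, "dy": 12.1, "dz": 12, "wx": 0, "wy": 0, "wz": 8}
    - {"claw": -0.5, "dx": -15.8, "dy": 12.1, "dz": 12, "wx": 0, "wy": 0, "wz": 8}

```text
time_s: 3.2
ee_pos: [526.3, 89.6, 250.4]
orientation: [[0.141, 0.99, 0.001], [0.99, -0.141, 0.003], [0.003, 0.001, -1.0]]
force: [-0.6, 0.5, 0.1]
gripper_width: 69.0
```

```bash
python3 -c "
from h import *
to(525,92,4,-8)
for c in('side','top'): 
  im=optics.grab_frame(c); print(pinpoint(c,'cover_a')[:1]);
  im=im[200:320,280:480] if c=='side' else im[160:280,300:500]
  cv2.imwrite(f'pics/{c}1.png',cv2.resize(im,(800,480),interpolation=cv2.INTER_CUBIC))
"
```

```text
t 3.2 tip [526.6  90.2  60.3] jaw -8.1 q [0.16 0.42 1.95 0.   0.77 0.3 ] w 69.0 F [-0.6  0.5  0.1]
dx 0.20 dy -0.17 dz 5.63 wx 0.0 wy -0.2 wz -0.1
[]
[{'uv': [366.4, 226.7], 'score': 0.66}]
```

View pics/top1.png

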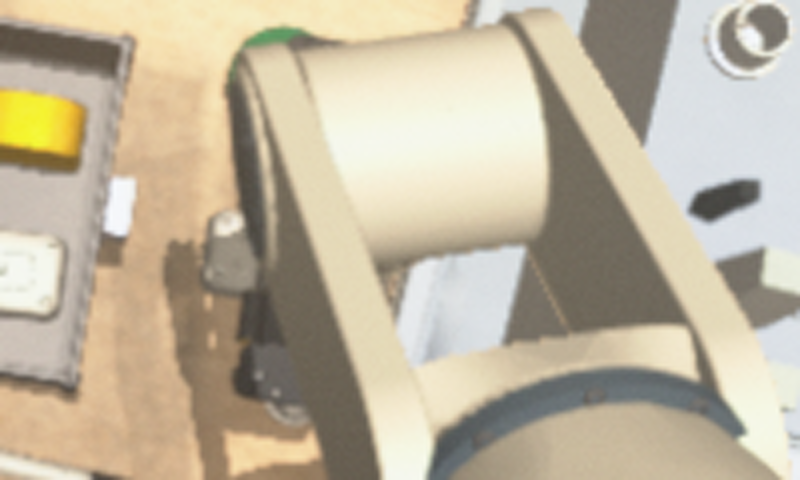

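View pics/side1.png

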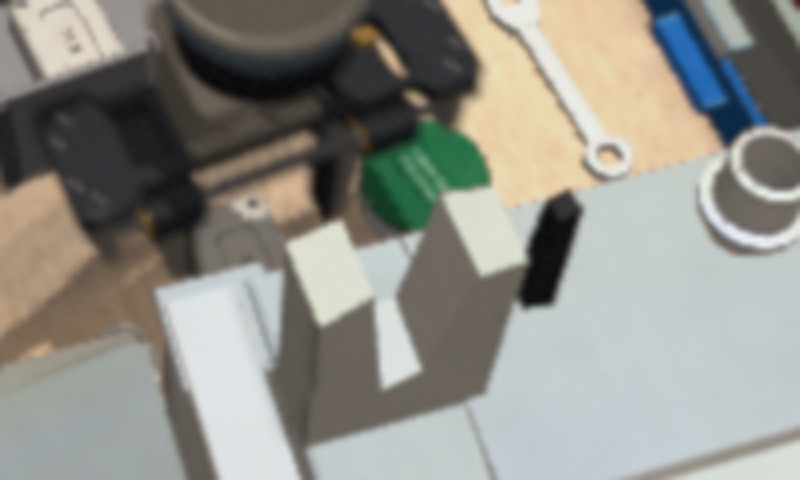

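Call:
play_rows:
  increments:
    - {"claw": -0.5, "dx": 0.2, "dy": -0.1, "dz": 3, "wx": 0, "wy": 0, "wz": 0}
    - {"claw": -0.5, "dx": 0.2, "dy": -0.1, "dz": 5, "wx": 0, "wy": 0, "wz": 0}
    - {"claw": -0.5, "dx": 0.2, "dy": -0.1, "dz": 5.6, "wx": 0, "wy": 0, "wz": 0}
    - {"claw": -0.5, "dx": 0.2, "dy": -0.1, "dz": 5.6, "wx": 0, "wy": 0, "wz": 0}

```text
time_s: 3.8
ee_pos: [524.1, 94.6, 195.7]
orientation: [[0.14, 0.99, -0.0], [0.99, -0.14, 0.003], [0.003, -0.001, -1.0]]
force: [-0.1, -0.7, 0.4]
gripper_width: 69.0
```

Call:
play_rows:
  increments:
    - {"claw": 0.3, "dx": 0, "dy": 0, "dz": 0, "wx": 0, "wy": 0, "wz": 0}
    - {"claw": 0.3, "dx": 0, "dy": 0, "dz": 0, "wx": 0, "wy": 0, "wz": 0}
    - {"claw": 0.3, "dx": 0, "dy": 0, "dz": 0, "wx": 0, "wy": 0, "wz": 0}
    - {"claw": 0.3, "dx": 0, "dy": 0, "dz": 0, "wx": 0, "wy": 0, "wz": 0}
    - {"claw": 0.3, "dx": 0, "dy": 0, "dz": 0, "wx": 0, "wy": 0, "wz": 0}
  force: 20

```text
time_s: 4.3
ee_pos: [524.6, 94.9, 196.9]
orientation: [[0.141, 0.99, 0.001], [0.99, -0.141, 0.004], [0.004, 0.001, -1.0]]
force: [-2.2, 1.2, 7.7]
gripper_width: 51.5
```

Call:
play_rows:
  increments:
    - {"claw": 0.3, "dx": 0, "dy": 0, "dz": -1, "wx": 0, "wy": 0, "wz": 0}
    - {"claw": 0.3, "dx": 0, "dy": 0, "dz": -4, "wx": 0, "wy": 0, "wz": 0}
    - {"claw": 0.3, "dx": 0, "dy": 0, "dz": -9, "wx": 0, "wy": 0, "wz": 0}
    - {"claw": 0.3, "dx": 0, "dy": 0, "dz": -14, "wx": 0, "wy": 0, "wz": 0}
    - {"claw": 0.3, "dx": 0, "dy": 0, "dz": -14, "wx": 0, "wy": 0, "wz": 0}

```text
time_s: 4.8
ee_pos: [526.4, 94.6, 344.1]
orientation: [[0.141, 0.99, 0.013], [0.99, -0.141, 0.006], [0.007, 0.012, -1.0]]
force: [-0.6, 0.6, 0.0]
gripper_width: 52.0
```

```bash
python3 -c "
from h import *
print(cw([[0,40,29]],(553.5,252,1.43)))
for c in('side','top'): 
  im=optics.grab_frame(c); print(c,[(e['uv'],e['score'],at(c,e['uv'],115)) for e in pinpoint(c,'cover_a')[:2]],[(e['uv'],e['score'],at(c,e['uv'],5)) for e in pinpoint(c,'cover_inside')[:2]]);
  im=im[130:290,240:440]
  cv2.imwrite(f'pics/{c}2.png',cv2.resize(im,(750,600),interpolation=cv2.INTER_CUBIC))
to(514,257.5,140,-8)
"
```

```text
[[513.89581759 257.61326423  29.        ]]
side [([344.5, 236.6], 0.75, array([538.91426929, 104.91905931, 115.        ]))] [([299.1, 214.8], 0.63, array([520.46507255, 260.80797803,   5.        ])), ([245.9, 215.4], 0.24, array([416.19523883, 323.24887896,   5.        ]))]
top [([375.6, 220.6], 0.69, array([523.88974637,  88.46114588, 115.        ]))] [([300.6, 227.8], 0.98, array([515.34760084, 254.75815901,   5.        ]))]
t 5.1 tip [523.5  94.8 145.4] jaw -8.1 q [0.17 0.29 1.9  0.   0.96 0.31] w 51.9 F [0.7 0.1 0.1]
dx 16.03 dy -3.26 dz 0.60 wx -0.1 wy -0.2 wz -0.1
```

View pics/side2.png

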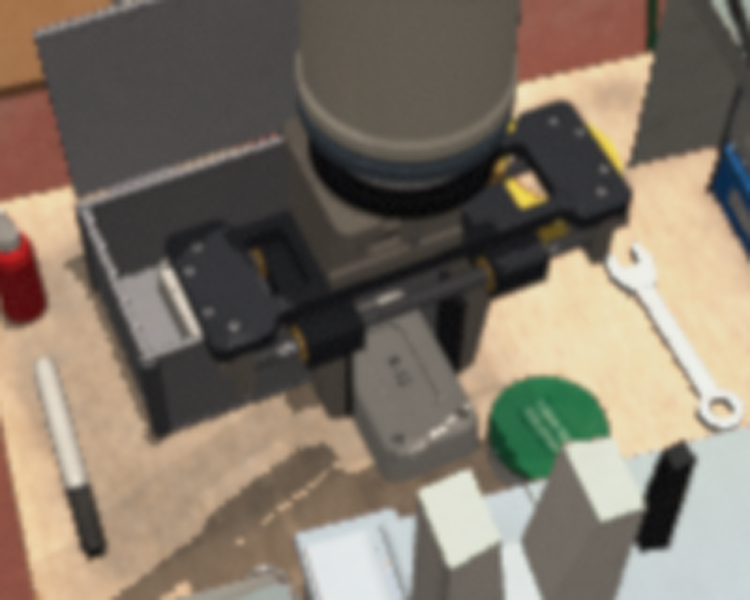

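Call:
play_rows:
  increments:
    - {"claw": 0.3, "dx": 5, "dy": -1, "dz": 0.6, "wx": 0, "wy": 0, "wz": 0}
    - {"claw": 0.3, "dx": 10, "dy": -2, "dz": 0.6, "wx": 0, "wy": 0, "wz": 0}
    - {"claw": 0.3, "dx": 14, "dy": -3, "dz": 0.6, "wx": 0, "wy": 0, "wz": 0}
    - {"claw": 0.3, "dx": 16.1, "dy": -3.25, "dz": 0.6, "wx": 0, "wy": 0, "wz": 0}
    - {"claw": 0.3, "dx": 16.1, "dy": -3.25, "dz": 0.6, "wx": 0, "wy": 0, "wz": 0}

```text
time_s: 5.6
ee_pos: [513.7, 260.6, 328.6]
orientation: [[0.138, 0.99, -0.003], [0.99, -0.138, 0.003], [0.002, -0.003, -1.0]]
force: [-0.2, -0.2, -0.3]
gripper_width: 51.7
```

```bash
python3 -c "
from h import *
d=[]
for c in('side','top'): 
  im=optics.grab_frame(c); r=pinpoint(c,'cover_a'); print(c,[(e['uv'],e['score'],at(c,e['uv'],133)) for e in r[:2]],[(e['uv'],e['score'],at(c,e['uv'],5)) for e in pinpoint(c,'cover_inside')[:2]]);
  im=im[130:290,220:420]
  cv2.imwrite(f'pics/{c}3.png',cv2.resize(im,(750,600),interpolation=cv2.INTER_CUBIC))
to(514,258,100,-8)
"
```

```text
side [([290.9, 185.7], 0.67, array([505.33324896, 252.63343118, 133.        ]))] [([297.4, 213.0], 0.72, array([519.57241918, 267.17122713,   5.        ])), ([310.7, 292.5], 0.37, array([448.42875806,  84.58881042,   5.        ]))]
top [([300.1, 225.6], 0.62, array([507.72764541, 252.88872239, 133.        ]))] [([245.2, 194.4], 0.36, array([593.90599641, 391.36808291,   5.        ])), ([361.0, 141.1], 0.33, array([734.82991487, 110.05944654,   5.        ]))]
t 5.9 tip [513.9 257.6 139.6] jaw -8.2 q [0.46 0.36 1.81 0.   0.97 0.6 ] w 51.5 F [-0.5 -0.2 -1. ]
dx 0.08 dy -0.03 dz 3.96 wx -0.1 wy -0.1 wz -0.2
```

View pics/side3.png

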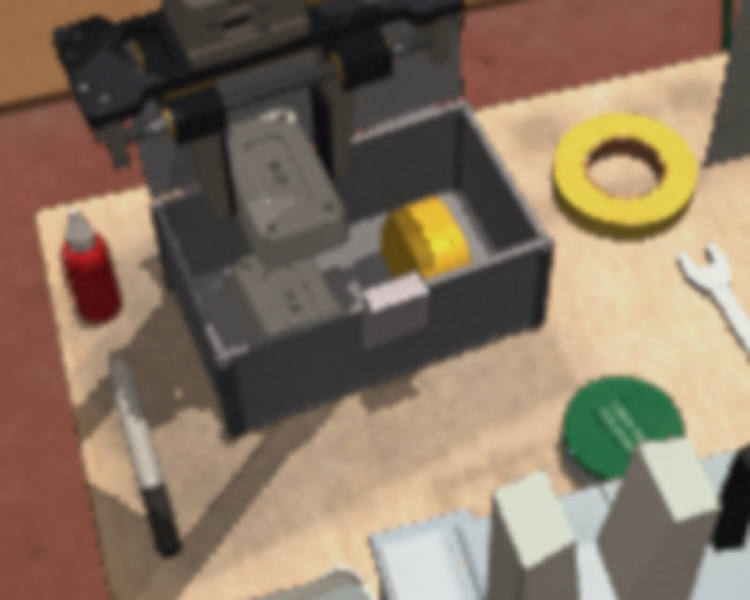

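View pics/top3.png

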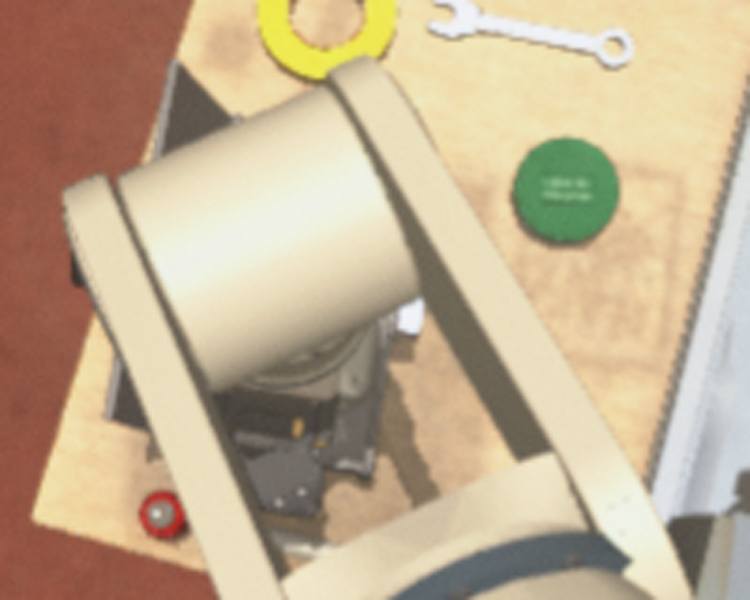

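Call:
play_rows:
  increments:
    - {"claw": 0.3, "dx": 0.2, "dy": 0, "dz": 4, "wx": 0, "wy": 0, "wz": 0}
    - {"claw": 0.3, "dx": 0.2, "dy": 0, "dz": 7, "wx": 0, "wy": 0, "wz": 0}
    - {"claw": 0.3, "dx": 0.2, "dy": 0, "dz": 8.5, "wx": 0, "wy": 0, "wz": 0}
    - {"claw": 0.3, "dx": 0.2, "dy": 0, "dz": 9.3, "wx": 0, "wy": 0, "wz": 0}
    - {"claw": 0.3, "dx": 0.2, "dy": 0, "dz": 9.3, "wx": 0, "wy": 0, "wz": 0}

```text
time_s: 6.4
ee_pos: [514.5, 258.9, 236.3]
orientation: [[0.143, 0.99, -0.003], [0.99, -0.143, 0.002], [0.002, -0.003, -1.0]]
force: [0.3, 0.8, -0.3]
gripper_width: 51.7
```

```bash
python3 -c "
from h import *
to(514,259.5,37,-8)
"
```

```text
t 6.4 tip [513.9 259.3  46.2] jaw -8.2 q [0.46 0.49 1.86 0.   0.79 0.6 ] w 51.7 F [ 0.3  0.8 -0.3]
dx 0.05 dy -0.05 dz 0.92 wx -0.2 wy -0.1 wz -0.2
```

Call:
play_rows:
  increments:
    - {"claw": 0.3, "dx": 0, "dy": 0, "dz": 0.5, "wx": 0, "wy": 0, "wz": 0}
    - {"claw": 0.3, "dx": 0, "dy": 0, "dz": 0.8, "wx": 0, "wy": 0, "wz": 0}
    - {"claw": 0.3, "dx": 0, "dy": 0, "dz": 1, "wx": 0, "wy": 0, "wz": 0}
    - {"claw": 0.3, "dx": 0, "dy": 0, "dz": 1, "wx": 0, "wy": 0, "wz": 0}

```text
time_s: 6.8
ee_pos: [514.5, 258.9, 226.5]
orientation: [[0.142, 0.99, -0.003], [0.99, -0.142, 0.002], [0.002, -0.003, -1.0]]
force: [0.5, -0.2, -0.8]
gripper_width: 51.4
```

Call:
play_rows:
  increments:
    - {"claw": 0.3, "dx": 0, "dy": 0, "dz": 0.15, "wx": 0, "wy": 0, "wz": 0}
    - {"claw": 0.3, "dx": 0, "dy": 0, "dz": 0.25, "wx": 0, "wy": 0, "wz": 0}
    - {"claw": 0.3, "dx": 0, "dy": 0, "dz": 0.25, "wx": 0, "wy": 0, "wz": 0}

```text
time_s: 7.1
ee_pos: [514.5, 259.1, 225.8]
orientation: [[0.142, 0.99, -0.002], [0.99, -0.142, 0.003], [0.002, -0.003, -1.0]]
force: [-5.0, -2.8, 17.7]
gripper_width: 52.1
```

Call:
play_rows:
  increments:
    - {"claw": -0.3, "dx": 0, "dy": 0, "dz": -0.1, "wx": 0, "wy": 0, "wz": 0}
    - {"claw": -0.3, "dx": 0, "dy": 0, "dz": -0.1, "wx": 0, "wy": 0, "wz": 0}
    - {"claw": -0.3, "dx": 0, "dy": 0, "dz": -4, "wx": 0, "wy": 0, "wz": 0}
    - {"claw": -0.3, "dx": 0, "dy": 0, "dz": -9, "wx": 0, "wy": 0, "wz": 0}
    - {"claw": -0.3, "dx": 0, "dy": 0, "dz": -14, "wx": 0, "wy": 0, "wz": 0}

```text
time_s: 7.6
ee_pos: [514.6, 258.5, 366.7]
orientation: [[0.142, 0.99, -0.004], [0.99, -0.142, 0.002], [0.001, -0.004, -1.0]]
force: [0.5, 0.8, -1.0]
gripper_width: 60.1
```

```bash
python3 -c "
from h import *
to(632,88,100,-8)
"
```

```text
t 7.6 tip [513.9 258.9 176.6] jaw -8.2 q [0.46 0.32 1.78 0.   1.05 0.6 ] w 60.1 F [ 0.5  0.8 -1. ]
dx -15.22 dy 14.08 dz 7.59 wx -0.2 wy -0.1 wz -0.2
```

Call:
play_rows:
  increments:
    - {"claw": -1, "dx": -15.2, "dy": 14.1, "dz": 7.6, "wx": 0, "wy": 0, "wz": 0}
    - {"claw": -1, "dx": -15.2, "dy": 14.1, "dz": 7.6, "wx": 0, "wy": 0, "wz": 0}
    - {"claw": -1, "dx": -15.2, "dy": 14.1, "dz": 7.6, "wx": 0, "wy": 0, "wz": 0}
    - {"claw": -1, "dx": -15.2, "dy": 14.1, "dz": 7.6, "wx": 0, "wy": 0, "wz": 0}
    - {"claw": -1, "dx": -15.2, "dy": 14.1, "dz": 7.6, "wx": 0, "wy": 0, "wz": 0}

```text
time_s: 8.1
ee_pos: [633.5, 85.1, 288.2]
orientation: [[0.144, 0.99, -0.005], [0.99, -0.144, 0.001], [0.001, -0.005, -1.0]]
force: [-0.1, 0.4, -0.3]
gripper_width: 91.5
```

```bash
python3 -c "
from h import *
for c in('side','top'): 
  im=optics.grab_frame(c); 
  print(c,[(e['uv'],e['score'],at(c,e['uv'],0)) for e in pinpoint(c,'grease_tin')[:2]],[(e['uv'],e['score'],at(c,e['uv'],29)) for e in pinpoint(c,'cover_a')[:2]]);
  im=im[110:270,220:420]
  cv2.imwrite(f'pics/{c}4.png',cv2.resize(im,(750,600),interpolation=cv2.INTER_CUBIC))
to(632,88,14,-8)
"
```

```text
side [([382.8, 246.1], 0.9, array([636.78970419,  97.08706026,   0.        ]))] [([294.7, 212.4], 0.9, array([508.60211088, 256.83898226,  29.        ]))]
top [([370.5, 184.1], 0.74, array([627.32996895,  85.51571888,   0.        ])), ([244.3, 195.1], 0.27, array([592.9541145 , 394.20819914,   0.        ]))] [([297.5, 230.1], 0.86, array([507.45317741, 261.34467899,  29.        ]))]
t 8.4 tip [631.1  89.9 100.5] jaw -8.1 q [0.14 0.49 1.69 0.   0.96 0.28] w 91.9 F [ 0.2 -1.2  0.2]
dx -0.16 dy 0.08 dz 8.65 wx -0.2 wy -0.1 wz -0.1
```

View pics/side4.png

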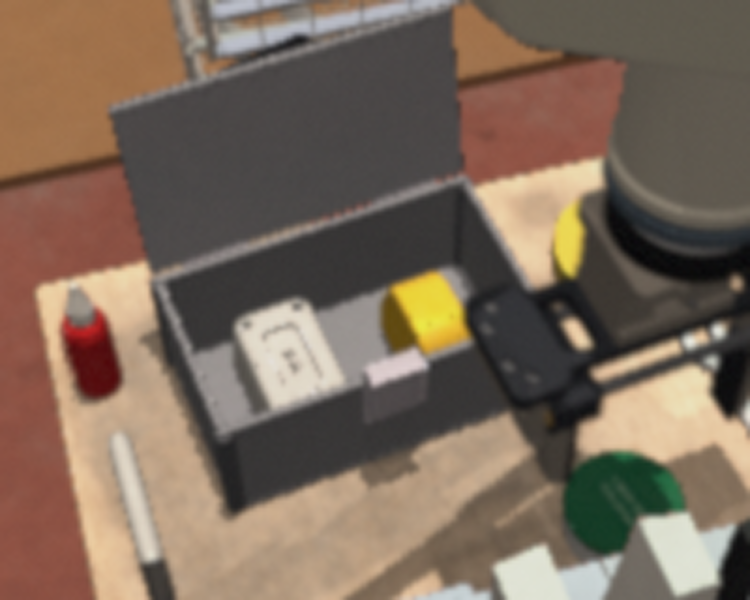

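View pics/top4.png

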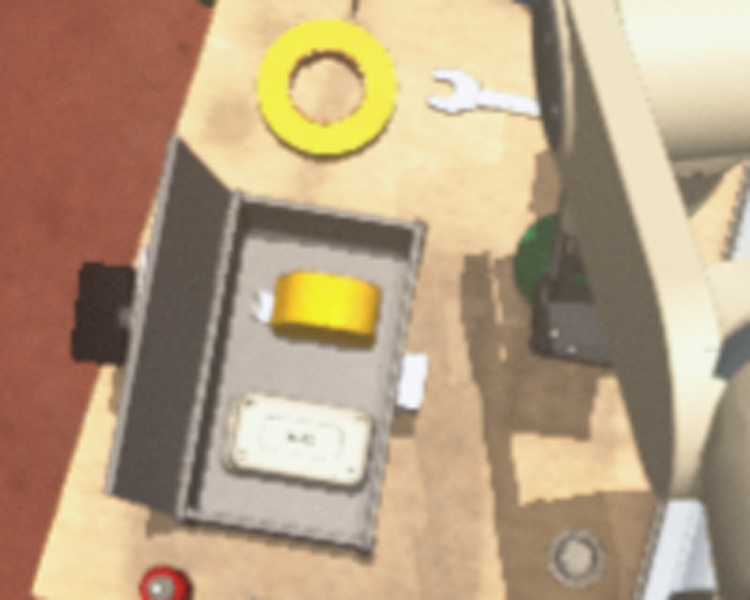

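Call:
play_rows:
  increments:
    - {"claw": -1, "dx": -0.15, "dy": 0.1, "dz": 4, "wx": 0, "wy": 0, "wz": 0}
    - {"claw": -1, "dx": -0.15, "dy": 0.1, "dz": 7, "wx": 0, "wy": 0, "wz": 0}
    - {"claw": -1, "dx": -0.15, "dy": 0.1, "dz": 8.6, "wx": 0, "wy": 0, "wz": 0}
    - {"claw": -1, "dx": -0.15, "dy": 0.1, "dz": 8.6, "wx": 0, "wy": 0, "wz": 0}

```text
time_s: 8.8
ee_pos: [631.0, 89.1, 203.0]
orientation: [[0.14, 0.99, -0.007], [0.99, -0.14, 0.002], [0.001, -0.007, -1.0]]
force: [0.4, -0.2, -0.3]
gripper_width: 92.0
```

Call:
play_rows:
  increments:
    - {"claw": 0, "dx": 0, "dy": 0, "dz": 0, "wx": 0, "wy": 0, "wz": 0}
    - {"claw": 0, "dx": 0, "dy": 0, "dz": 0, "wx": 0, "wy": 0, "wz": 0}
    - {"claw": 0, "dx": 0, "dy": 0, "dz": 0, "wx": 0, "wy": 0, "wz": 0}
    - {"claw": 0, "dx": 0, "dy": 0, "dz": 0, "wx": 0, "wy": 0, "wz": 0}
    - {"claw": 0, "dx": 0, "dy": 0, "dz": 0, "wx": 0, "wy": 0, "wz": 0}
  force: 20

```text
time_s: 9.3
ee_pos: [631.6, 89.2, 204.4]
orientation: [[0.14, 0.99, -0.005], [0.99, -0.14, 0.003], [0.002, -0.005, -1.0]]
force: [-0.7, 0.4, 7.0]
gripper_width: 68.1
```

```bash
python3 -c "
from h import *
to(632,88,120,-8)
"
```

```text
t 9.3 tip [630.8  89.7  14.3] jaw -8.1 q [0.14 0.61 1.73 0.   0.8  0.27] w 68.1 F [-0.7  0.4  7. ]
dx -0.10 dy 0.00 dz -10.57 wx -0.3 wy -0.1 wz -0.1
```

Call:
play_rows:
  increments:
    - {"claw": 0, "dx": 0, "dy": 0, "dz": -1, "wx": 0, "wy": 0, "wz": 0}
    - {"claw": 0, "dx": 0, "dy": 0, "dz": -4, "wx": 0, "wy": 0, "wz": 0}
    - {"claw": 0, "dx": 0, "dy": 0, "dz": -9, "wx": 0, "wy": 0, "wz": 0}
    - {"claw": 0, "dx": 0, "dy": 0, "dz": -13, "wx": 0, "wy": 0, "wz": 0}
    - {"claw": 0, "dx": 0, "dy": 0, "dz": -13, "wx": 0, "wy": 0, "wz": 0}

```text
time_s: 9.8
ee_pos: [634.1, 89.0, 341.3]
orientation: [[0.14, 0.99, 0.006], [0.99, -0.14, 0.004], [0.005, 0.005, -1.0]]
force: [0.5, 0.6, -1.5]
gripper_width: 68.1
```

```bash
python3 -c "
from h import *
print(cw([[2,38,0],[0,0,0],[0,-43,0]],(553.5,252,1.43)))
for c in('side','top'): 
  im=optics.grab_frame(c); 
  print(c,[(e['uv'],e['score'],at(c,e['uv'],130)) for e in pinpoint(c,'grease_tin')[:2]],[(e['uv'],e['score'],at(c,e['uv'],29)) for e in pinpoint(c,'cover_a')[:2]],[(e['uv'],e['score'],at(c,e['uv'],5)) for e in pinpoint(c,'tape_measure')[:2]]);
  im=im[110:270,220:420]
  cv2.imwrite(f'pics/{c}5.png',cv2.resize(im,(750,600),interpolation=cv2.INTER_CUBIC))
to(516,259,145,-8)
"
```

```text
[[516.15668992 259.31281014   0.        ]
 [553.5        252.           0.        ]
 [596.07449609 245.96574095   0.        ]]
side [([390.9, 213.6], 0.7, array([637.41630605,  93.91913648, 130.        ])), ([383.8, 175.2], 0.58, array([682.01440927, 178.01571138, 130.        ]))] [([296.3, 212.6], 0.56, array([511.37134436, 254.49977229,  29.        ]))] [([332.9, 201.6], 0.73, array([605.66724479, 251.63275149,   5.        ]))]
top [([380.8, 169.5], 0.45, array([635.26966293,  79.09412957, 130.        ]))] [([297.7, 226.6], 0.57, array([515.73515092, 261.0884214 ,  29.        ]))] [([301.1, 193.8], 0.63, array([598.40152977, 255.63595367,   5.        ]))]
t 10.2 tip [630.5  89.2 142.8] jaw -8.1 q [0.14 0.45 1.66 0.   1.04 0.28] w 68.2 F [-0.2  0.5 -1.1]
dx 15.23 dy -13.85 dz -0.11 wx -0.4 wy -0.1 wz -0.1
```

View pics/side5.png

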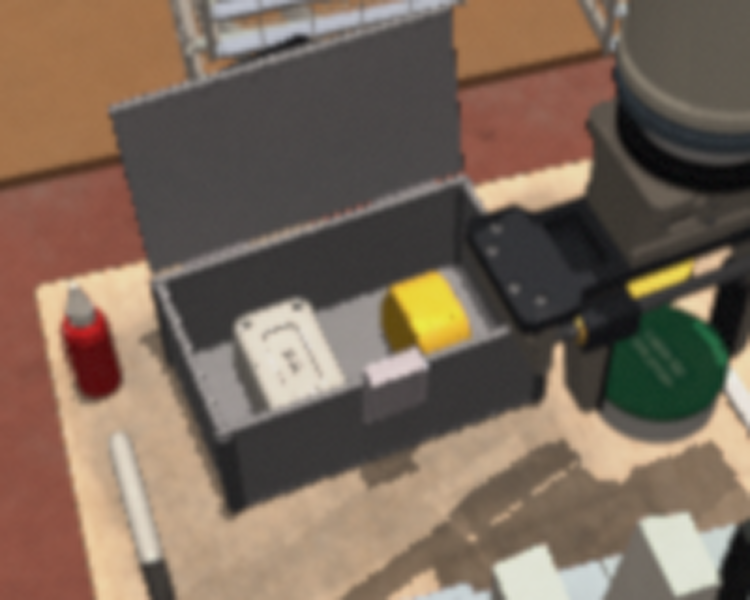

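View pics/top5.png

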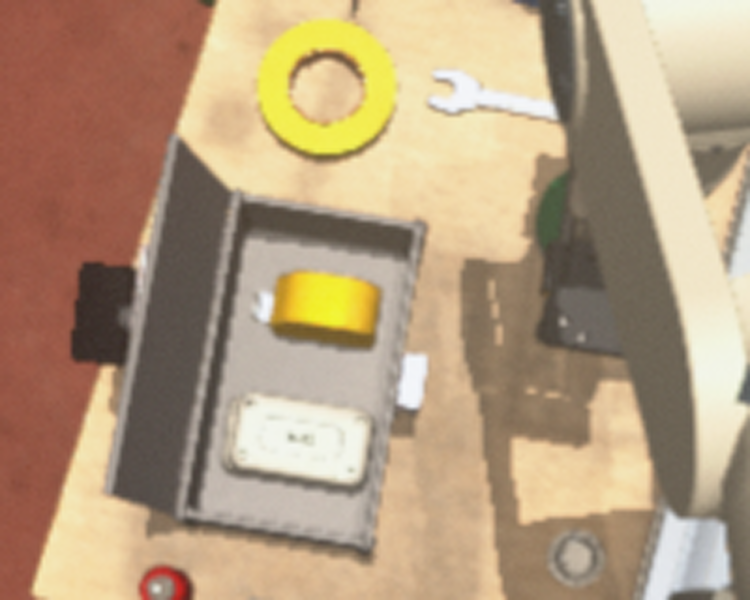

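Call:
play_rows:
  increments:
    - {"claw": 0, "dx": 4, "dy": -3.5, "dz": 0, "wx": 0, "wy": 0, "wz": 0}
    - {"claw": 0, "dx": 8, "dy": -7, "dz": 0, "wx": 0, "wy": 0, "wz": 0}
    - {"claw": 0, "dx": 12, "dy": -10.5, "dz": 0, "wx": 0, "wy": 0, "wz": 0}
    - {"claw": 0, "dx": 15.2, "dy": -13.65, "dz": 0, "wx": 0, "wy": 0, "wz": 0}
    - {"claw": 0, "dx": 15.2, "dy": -13.65, "dz": 0, "wx": 0, "wy": 0, "wz": 0}

```text
time_s: 10.7
ee_pos: [515.0, 261.8, 333.2]
orientation: [[0.136, 0.991, -0.01], [0.991, -0.136, 0.002], [0.001, -0.01, -1.0]]
force: [0.7, -0.6, -1.0]
gripper_width: 67.9
```

```bash
python3 -c "
from h import *
to(518,258.5,70,-8)
"
```

```text
t 10.7 tip [513.1 262.3 143.1] jaw -7.8 q [0.47 0.36 1.8  0.01 0.99 0.6 ] w 67.9 F [ 0.7 -0.6 -1. ]
dx -0.30 dy 0.42 dz 7.31 wx -0.6 wy -0.1 wz 0.2
```

Call:
play_rows:
  increments:
    - {"claw": 0, "dx": -0.3, "dy": 0.4, "dz": 0.5, "wx": -0.5, "wy": 0, "wz": 0}
    - {"claw": 0, "dx": -0.3, "dy": 0.4, "dz": 2, "wx": -0.5, "wy": 0, "wz": 0}
    - {"claw": 0, "dx": -0.3, "dy": 0.4, "dz": 4, "wx": -0.5, "wy": 0, "wz": 0}
    - {"claw": 0, "dx": -0.3, "dy": 0.4, "dz": 5, "wx": -0.5, "wy": 0, "wz": 0}
    - {"claw": 0, "dx": -0.3, "dy": 0.4, "dz": 5, "wx": -0.5, "wy": 0, "wz": 0}

```text
time_s: 11.2
ee_pos: [518.0, 257.0, 280.7]
orientation: [[0.138, 0.99, -0.005], [0.99, -0.138, -0.001], [-0.001, -0.005, -1.0]]
force: [-0.7, 0.3, -1.5]
gripper_width: 68.2
```

```bash
python3 -c "
from h import *
to(518,258.5,68,-8)
for c in('side',): 
  im=optics.grab_frame(c); 
  im=im[110:270,220:420]
  cv2.imwrite(f'pics/{c}6.png',cv2.resize(im,(750,600),interpolation=cv2.INTER_CUBIC))
"
```

```text
t 11.2 tip [517.1 256.9  90.6] jaw -7.9 q [0.46 0.43 1.84 0.   0.88 0.59] w 68.2 F [-0.7  0.3 -1.5]
dx 0.15 dy -0.01 dz 2.26 wx -0.3 wy 0.1 wz 0.1
```

View pics/side6.png

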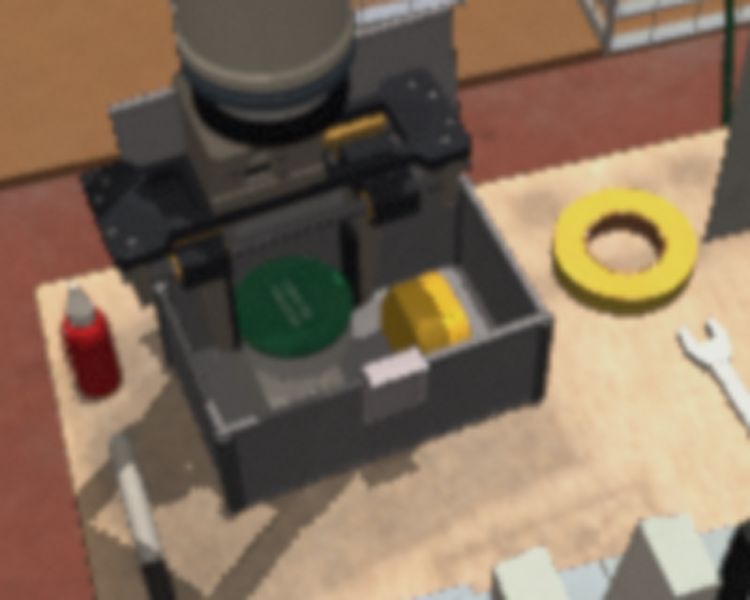

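Call:
play_rows:
  increments:
    - {"claw": 0, "dx": 0.1, "dy": 0, "dz": 1, "wx": 0, "wy": 0, "wz": 0}
    - {"claw": 0, "dx": 0.1, "dy": 0, "dz": 1.8, "wx": 0, "wy": 0, "wz": 0}
    - {"claw": 0, "dx": 0.1, "dy": 0, "dz": 2.1, "wx": 0, "wy": 0, "wz": 0}
    - {"claw": 0, "dx": 0.1, "dy": 0, "dz": 2.3, "wx": 0, "wy": 0, "wz": 0}
    - {"claw": 0, "dx": 0.1, "dy": 0, "dz": 2.3, "wx": 0, "wy": 0, "wz": 0}

```text
time_s: 11.75
ee_pos: [518.3, 258.4, 258.8]
orientation: [[0.138, 0.99, -0.003], [0.99, -0.138, -0.0], [-0.0, -0.003, -1.0]]
force: [0.1, 0.7, -0.9]
gripper_width: 68.0
```

Tip at 68.7; go down until contact.

Call:
play_rows:
  increments:
    - {"claw": 0, "dx": 0, "dy": 0, "dz": 0.15, "wx": 0, "wy": 0, "wz": 0}
    - {"claw": 0, "dx": 0, "dy": 0, "dz": 0.2, "wx": 0, "wy": 0, "wz": 0}
    - {"claw": 0, "dx": 0, "dy": 0, "dz": 0.2, "wx": 0, "wy": 0, "wz": 0}

```text
time_s: 12.05
ee_pos: [518.5, 258.6, 257.4]
orientation: [[0.138, 0.99, -0.003], [0.99, -0.138, 0.0], [0.0, -0.003, -1.0]]
force: [-0.3, -0.0, 2.7]
gripper_width: 68.1
```

Call:
play_rows:
  increments:
    - {"claw": -0.62, "dx": 0, "dy": 0, "dz": 0, "wx": 0, "wy": 0, "wz": 0}
    - {"claw": -0.62, "dx": 0, "dy": 0, "dz": 0, "wx": 0, "wy": 0, "wz": 0}
    - {"claw": -0.62, "dx": 0, "dy": 0, "dz": 0, "wx": 0, "wy": 0, "wz": 0}
    - {"claw": -0.62, "dx": 0, "dy": 0, "dz": -2, "wx": 0, "wy": 0, "wz": 0}
    - {"claw": -0.62, "dx": 0, "dy": 0, "dz": -6, "wx": 0, "wy": 0, "wz": 0}

```text
time_s: 12.55
ee_pos: [517.6, 258.0, 315.3]
orientation: [[0.138, 0.99, -0.008], [0.99, -0.138, -0.002], [-0.003, -0.007, -1.0]]
force: [0.3, -0.6, 0.5]
gripper_width: 74.5
```

Call:
play_rows:
  increments:
    - {"claw": -0.6, "dx": 0, "dy": 0, "dz": -6, "wx": 0, "wy": 0, "wz": 0}
    - {"claw": -0.6, "dx": -5, "dy": 0, "dz": -11, "wx": 0, "wy": 0, "wz": 0}
    - {"claw": 0, "dx": -10, "dy": 0, "dz": -12, "wx": 0, "wy": 0, "wz": 0}
    - {"claw": 0.5, "dx": -14, "dy": 0, "dz": -12, "wx": 0, "wy": 0, "wz": 0}

```text
time_s: 12.95
ee_pos: [501.1, 131.2, 436.4]
orientation: [[0.136, 0.991, -0.004], [0.991, -0.136, -0.001], [-0.002, -0.003, -1.0]]
force: [0.5, -0.2, -0.2]
gripper_width: 59.7
```

```bash
python3 -c "
from h import *
to(518,258.5,68,-8)
for c in('side','top'): 
  im=optics.grab_frame(c); 
  print(c,[(e['uv'],e['score'],at(c,e['uv'],200)) for e in pinpoint(c,'latch_grip')[:2]])
  im=im[110:270,220:420]
  cv2.imwrite(f'pics/{c}7.png',cv2.resize(im,(750,600),interpolation=cv2.INTER_CUBIC))
"
```

```text
t 12.95 tip [500.4 131.  246.3] jaw -7.8 q [ 0.25  0.16  1.82 -0.    1.17  0.39] w 59.7 F [ 0.5 -0.2 -0.2]
dx 12.87 dy 0.01 dz 17.81 wx -0.2 wy 0.1 wz 0.2
side []
top [([245.9, 193.9], 0.92, array([562.67743416, 361.84441614, 200.        ]))]
```

View pics/side7.png

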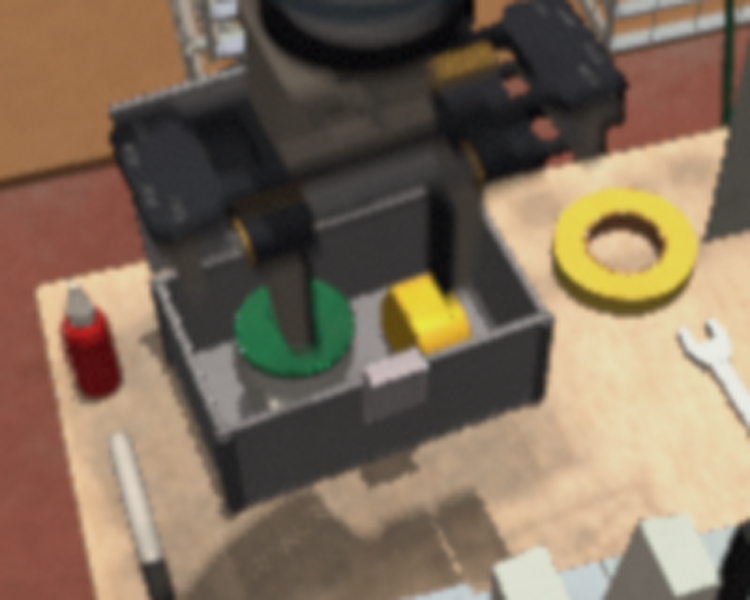

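View pics/top7.png

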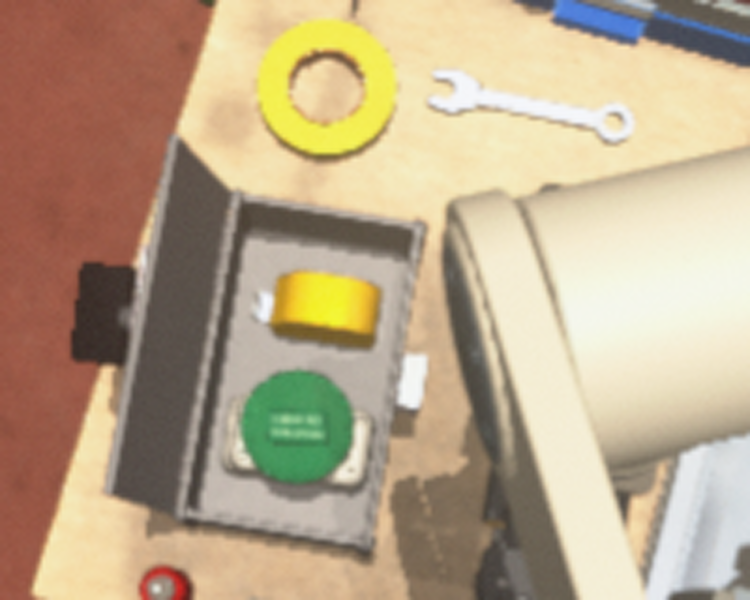

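```bash
cat >> h.py <<'E'
CASE=(553.5,252,1.43)
def lidwp(phi,yc=-65,Rr=105,gap=0):
    x=59-Rr*np.cos(phi)+(6+gap)*np.sin(phi)+10; z=85+Rr*np.sin(phi)+(6+gap)*np.cos(phi)
    return cw([[x,yc,z]],CASE)[0]
E
python3 -c "
from h import *
for uv in((266.7,146.5),(249.3,241.5)):
  for z in(195,198,201,204):
    X=at('top',uv,z);d=X-cw([[59,0,85]],CASE)[0];a=CASE[2];lx=d[0]*np.cos(a)+d[1]*np.sin(a);print(z,X.round(0),'lx',lx.round(1),'r',np.hypot(lx,d[2]).round(1),'th',np.arctan2(d[2],-lx).round(2))
print(cw([[115,-65,0]],CASE))
for p in np.radians([110,100,90,75,60,45,30,15,5,0]): print(np.degrees(p).round(),lidwp(p).round(0))
to(*cw([[115,-65,0]],CASE)[0][:2],240,-8)
"
```

```text
195 [663. 324. 195.] lx 27.9 r 113.5 th 1.82
198 [663. 324. 198.] lx 27.5 r 116.3 th 1.81
201 [662. 324. 201.] lx 27.1 r 119.1 th 1.8
204 [661. 323. 204.] lx 26.7 r 121.9 th 1.79
195 [468. 352. 195.] lx 27.7 r 113.4 th 1.82
198 [467. 351. 198.] lx 27.2 r 116.2 th 1.81
201 [467. 351. 201.] lx 26.8 r 119.1 th 1.8
204 [467. 351. 204.] lx 26.4 r 121.9 th 1.79
[[633.99493109 356.74047006   0.        ]]
110.0 [633. 352. 182.]
100.0 [631. 335. 187.]
90.0 [628. 317. 190.]
75.0 [625. 290. 188.]
60.0 [621. 264. 179.]
45.0 [618. 242. 163.]
30.0 [615. 224. 143.]
15.0 [614. 212. 118.]
5.0 [613. 208. 100.]
0.0 [613. 207.  91.]
t 13.15 tip [499.6 130.6 244.1] jaw -8.0 q [0.25 0.16 1.82 0.   1.17 0.39] w 43.1 F [0.7 1.4 0.3]
dx 24.22 dy 10.02 dz 0.27 wx -0.4 wy 0.2 wz -0.0
```

Call:
play_rows:
  increments:
    - {"claw": 1, "dx": 24.8, "dy": 10, "dz": -0.5, "wx": 0, "wy": 0, "wz": 0}
    - {"claw": 1, "dx": 24.8, "dy": 10, "dz": -0.5, "wx": 0, "wy": 0, "wz": 0}
    - {"claw": 1, "dx": 24.8, "dy": 10, "dz": -0.5, "wx": 0, "wy": 0, "wz": 0}
    - {"claw": 1, "dx": 24.8, "dy": 10, "dz": -0.5, "wx": 0, "wy": 0, "wz": 0}
    - {"claw": 1, "dx": 24.8, "dy": 10, "dz": -0.5, "wx": 0, "wy": 0, "wz": 0}
  force: 10

```text
time_s: 13.65
ee_pos: [626.6, 351.7, 436.3]
orientation: [[0.138, 0.99, -0.008], [0.99, -0.138, -0.002], [-0.003, -0.008, -1.0]]
force: [1.1, -0.3, 0.5]
gripper_width: 3.4
```

```bash
python3 -c "
from h import *
to(634.7,361.7,182,-8)
for c in('side','top'): 
  im=optics.grab_frame(c); 
  im=im[80:272,200:440]
  cv2.imwrite(f'pics/{c}8.png',cv2.resize(im,(750,600),interpolation=cv2.INTER_CUBIC))
"
```

```text
t 13.65 tip [625.  351.4 246.3] jaw -8.0 q [0.51 0.48 1.37 0.   1.3  0.65] w 3.4 F [ 1.1 -0.3  0.5]
dx 1.12 dy 0.72 dz 6.42 wx -0.4 wy 0.2 wz 0.0
```

View pics/side8.png

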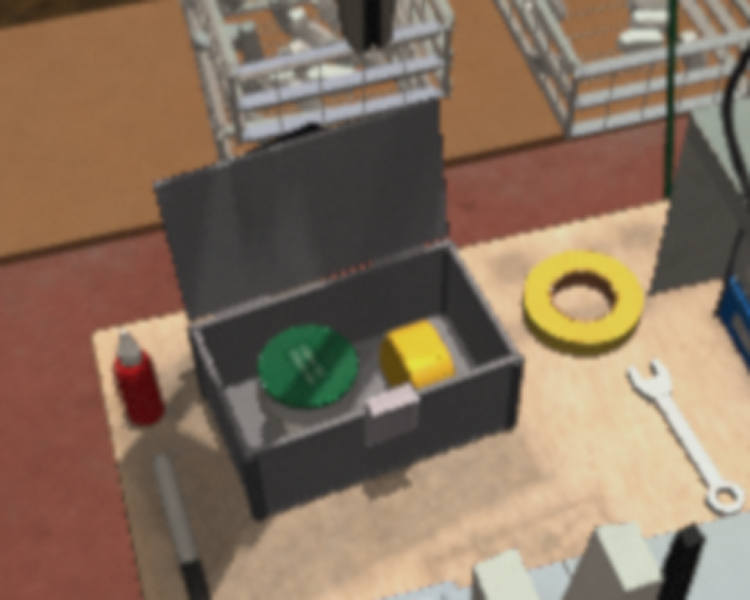

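Call:
play_rows:
  increments:
    - {"claw": 1, "dx": 1.1, "dy": 0.7, "dz": 0, "wx": -0.4, "wy": 0, "wz": 0}
    - {"claw": 1, "dx": 1.1, "dy": 0.7, "dz": 2, "wx": -0.4, "wy": 0, "wz": 0}
    - {"claw": 1, "dx": 1.1, "dy": 0.7, "dz": 6.4, "wx": -0.4, "wy": 0, "wz": 0}
    - {"claw": 1, "dx": 1.1, "dy": 0.7, "dz": 6.4, "wx": -0.4, "wy": 0, "wz": 0}

```text
time_s: 14.15
ee_pos: [633.1, 364.5, 364.0]
orientation: [[0.135, 0.991, -0.01], [0.991, -0.135, -0.007], [-0.008, -0.009, -1.0]]
force: [-1.0, -0.1, -0.4]
gripper_width: 0.5
```

```bash
python3 -c "
from h import *
for p in np.radians([100,90,75,60,45]): to(*lidwp(p),-8)
"
```

```text
t 14.15 tip [631.1 363.3 173.9] jaw -7.7 q [ 0.52  0.55  1.41 -0.    1.19  0.66] w 0.5 F [-1.  -0.1 -0.4]
dx -2.96 dy 0.17 dz -1.33 wx -0.5 wy 0.5 wz 0.3
t 14.15 tip [631.1 363.3 173.9] jaw -7.7 q [ 0.52  0.55  1.41 -0.    1.19  0.66] w 0.5 F [-1.  -0.1 -0.4]
dx -4.77 dy 0.16 dz -1.58 wx -0.5 wy 0.5 wz 0.3
t 14.15 tip [631.1 363.3 173.9] jaw -7.7 q [ 0.52  0.55  1.41 -0.    1.19  0.66] w 0.5 F [-1.  -0.1 -0.4]
dx -7.51 dy 0.14 dz -1.35 wx -0.5 wy 0.5 wz 0.3
t 14.15 tip [631.1 363.3 173.9] jaw -7.7 q [ 0.52  0.55  1.41 -0.    1.19  0.66] w 0.5 F [-1.  -0.1 -0.4]
dx -10.09 dy 0.14 dz -0.43 wx -0.5 wy 0.5 wz 0.3
t 14.15 tip [631.1 363.3 173.9] jaw -7.7 q [ 0.52  0.55  1.41 -0.    1.19  0.66] w 0.5 F [-1.  -0.1 -0.4]
dx -12.35 dy 0.14 dz 1.13 wx -0.5 wy 0.5 wz 0.3
```

Call:
play_rows:
  increments:
    - {"claw": 1, "dx": -1.5, "dy": 0.1, "dz": -0.8, "wx": 0, "wy": 0, "wz": 0}
    - {"claw": 1, "dx": -3, "dy": 0.1, "dz": -1.3, "wx": 0, "wy": 0, "wz": 0}
    - {"claw": 1, "dx": -4.7, "dy": 0.1, "dz": -1.6, "wx": 0, "wy": 0, "wz": 0}
    - {"claw": 1, "dx": -6.1, "dy": 0.1, "dz": -1.6, "wx": 0, "wy": 0, "wz": 0}
    - {"claw": 1, "dx": -7.5, "dy": 0.1, "dz": -1.4, "wx": 0, "wy": 0, "wz": 0}

```text
time_s: 14.65
ee_pos: [624.2, 288.7, 380.4]
orientation: [[0.135, 0.991, -0.008], [0.991, -0.135, -0.005], [-0.006, -0.007, -1.0]]
force: [0.5, 1.6, -1.4]
gripper_width: 0.6
```

```bash
python3 -c "
from h import *
for p in np.radians([67.5,60,52.5,45,37,30]): to(*lidwp(p),-8)
for c in('side',): 
  im=optics.grab_frame(c); 
  im=im[80:272,200:440]
  cv2.imwrite(f'pics/{c}9.png',cv2.resize(im,(750,600),interpolation=cv2.INTER_CUBIC))
"
```

```text
t 14.65 tip [622.8 287.7 190.3] jaw -7.8 q [ 0.43  0.47  1.51 -0.    1.17  0.57] w 0.6 F [ 0.5  1.6 -1.4]
dx -1.18 dy 0.01 dz 0.61 wx -0.4 wy 0.4 wz 0.2
t 14.65 tip [622.8 287.7 190.3] jaw -7.8 q [ 0.43  0.47  1.51 -0.    1.17  0.57] w 0.6 F [ 0.5  1.6 -1.4]
dx -2.45 dy 0.01 dz 1.15 wx -0.4 wy 0.4 wz 0.2
t 14.65 tip [622.8 287.7 190.3] jaw -7.8 q [ 0.43  0.47  1.51 -0.    1.17  0.57] w 0.6 F [ 0.5  1.6 -1.4]
dx -3.63 dy 0.01 dz 1.86 wx -0.4 wy 0.4 wz 0.2
t 14.65 tip [622.8 287.7 190.3] jaw -7.8 q [ 0.43  0.47  1.51 -0.    1.17  0.57] w 0.6 F [ 0.5  1.6 -1.4]
dx -4.71 dy 0.01 dz 2.71 wx -0.4 wy 0.4 wz 0.2
t 14.65 tip [622.8 287.7 190.3] jaw -7.8 q [ 0.43  0.47  1.51 -0.    1.17  0.57] w 0.6 F [ 0.5  1.6 -1.4]
dx -5.72 dy 0.01 dz 3.77 wx -0.4 wy 0.4 wz 0.2
t 14.65 tip [622.8 287.7 190.3] jaw -7.8 q [ 0.43  0.47  1.51 -0.    1.17  0.57] w 0.6 F [ 0.5  1.6 -1.4]
dx -6.49 dy 0.01 dz 4.80 wx -0.4 wy 0.4 wz 0.2
```

View pics/side9.png

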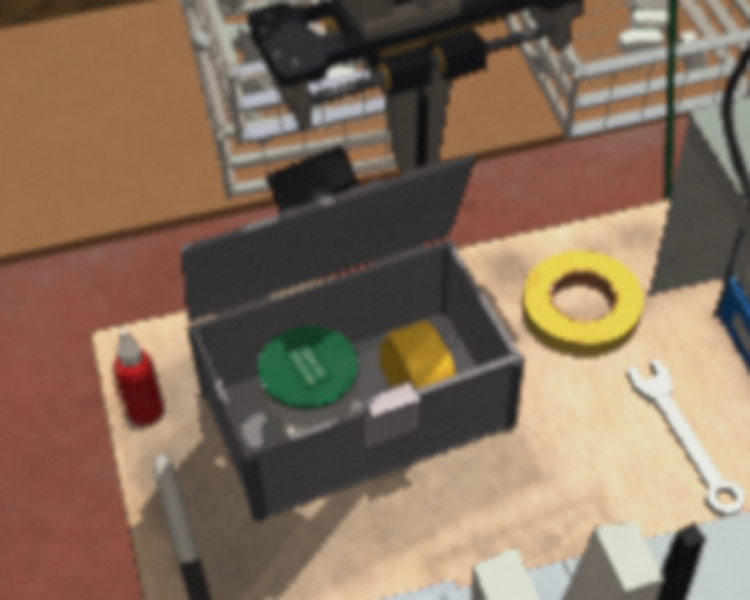

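Lid is closing as expected (about 70°), tin flat below the rim. Continue.

Call:
play_rows:
  increments:
    - {"claw": 1, "dx": -1.3, "dy": 0, "dz": 0.6, "wx": 0, "wy": 0, "wz": 0}
    - {"claw": 1, "dx": -2.5, "dy": 0, "dz": 1.2, "wx": 0, "wy": 0, "wz": 0}
    - {"claw": 1, "dx": -3.6, "dy": 0, "dz": 1.9, "wx": 0, "wy": 0, "wz": 0}
    - {"claw": 1, "dx": -4.7, "dy": 0, "dz": 2.7, "wx": 0, "wy": 0, "wz": 0}
    - {"claw": 1, "dx": -5.7, "dy": 0, "dz": 3.8, "wx": 0, "wy": 0, "wz": 0}

```text
time_s: 15.2
ee_pos: [615.8, 229.2, 341.2]
orientation: [[0.136, 0.991, -0.009], [0.991, -0.136, -0.007], [-0.008, -0.008, -1.0]]
force: [0.1, 1.5, 0.2]
gripper_width: 0.3
```

```bash
python3 -c "
from h import *
for p in np.radians([30,22,15,9,4]): to(*lidwp(p),-8)
"
```

```text
t 15.2 tip [614.  227.8 151.1] jaw -7.8 q [ 0.35  0.47  1.61 -0.    1.07  0.49] w 0.3 F [0.1 1.5 0.2]
dx -0.50 dy 0.02 dz 0.84 wx -0.5 wy 0.5 wz 0.2
t 15.2 tip [614.  227.8 151.1] jaw -7.8 q [ 0.35  0.47  1.61 -0.    1.07  0.49] w 0.3 F [0.1 1.5 0.2]
dx -1.21 dy 0.03 dz 2.13 wx -0.5 wy 0.5 wz 0.2
t 15.2 tip [614.  227.8 151.1] jaw -7.8 q [ 0.35  0.47  1.61 -0.    1.07  0.49] w 0.3 F [0.1 1.5 0.2]
dx -1.67 dy 0.03 dz 3.32 wx -0.5 wy 0.5 wz 0.2
t 15.2 tip [614.  227.8 151.1] jaw -7.8 q [ 0.35  0.47  1.61 -0.    1.07  0.49] w 0.3 F [0.1 1.5 0.2]
dx -1.95 dy 0.04 dz 4.39 wx -0.5 wy 0.5 wz 0.2
t 15.2 tip [614.  227.8 151.1] jaw -7.8 q [ 0.35  0.47  1.61 -0.    1.07  0.49] w 0.3 F [0.1 1.5 0.2]
dx -2.10 dy 0.05 dz 5.29 wx -0.5 wy 0.5 wz 0.2
```

Call:
play_rows:
  increments:
    - {"claw": 1, "dx": -0.5, "dy": 0, "dz": 0.9, "wx": 0, "wy": 0, "wz": 0}
    - {"claw": 1, "dx": -1.2, "dy": 0, "dz": 2.1, "wx": 0, "wy": 0, "wz": 0}
    - {"claw": 1, "dx": -1.7, "dy": 0, "dz": 3.3, "wx": 0, "wy": 0, "wz": 0}
    - {"claw": 1, "dx": -2, "dy": 0, "dz": 4.4, "wx": 0, "wy": 0, "wz": 0}
    - {"claw": 1, "dx": -2.1, "dy": 0, "dz": 5.2, "wx": 0, "wy": 0, "wz": 0}

```text
time_s: 15.7
ee_pos: [612.2, 207.6, 287.9]
orientation: [[0.136, 0.991, -0.01], [0.991, -0.136, -0.008], [-0.009, -0.009, -1.0]]
force: [-0.5, -0.4, 1.3]
gripper_width: 0.6
```

```bash
python3 -c "
from h import *
for p in np.radians([0]): to(*lidwp(p),-8)
for c in('side',): 
  im=optics.grab_frame(c); 
  im=im[80:272,200:440]
  cv2.imwrite(f'pics/{c}10.png',cv2.resize(im,(750,600),interpolation=cv2.INTER_CUBIC))
"
```

```text
t 15.7 tip [610.3 206.1  97.8] jaw -7.8 q [ 0.33  0.51  1.67 -0.01  0.97  0.46] w 0.6 F [-0.5 -0.4  1.3]
dx -0.02 dy 0.07 dz 0.68 wx -0.5 wy 0.5 wz 0.2
```

View pics/side10.png

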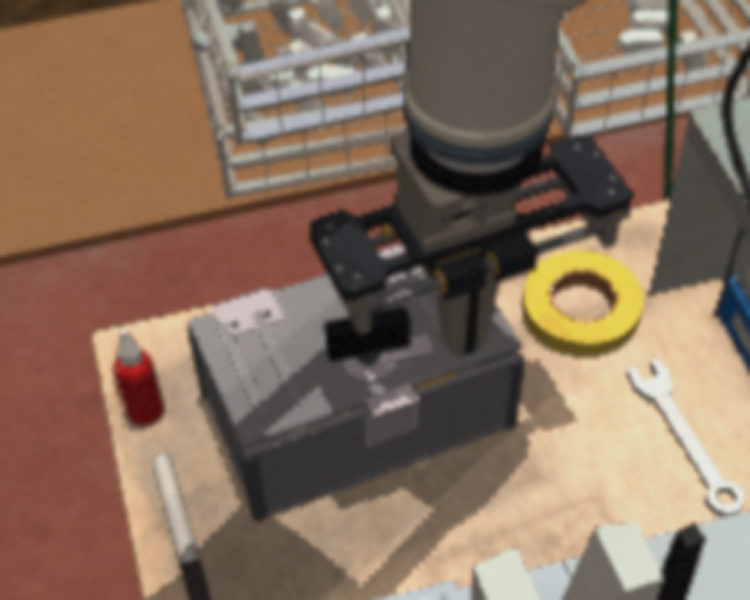

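Call:
play_rows:
  increments:
    - {"claw": 1, "dx": 0, "dy": 0, "dz": 0.4, "wx": 0, "wy": 0, "wz": 0}
    - {"claw": 1, "dx": 0, "dy": 0, "dz": 0.6, "wx": 0, "wy": 0, "wz": 0}
    - {"claw": 1, "dx": 0, "dy": 0, "dz": 0.7, "wx": 0, "wy": 0, "wz": 0}
    - {"claw": 1, "dx": 0, "dy": 0, "dz": 0.7, "wx": 0, "wy": 0, "wz": 0}

```text
time_s: 16.15
ee_pos: [611.8, 207.6, 281.4]
orientation: [[0.135, 0.991, -0.011], [0.991, -0.136, -0.009], [-0.01, -0.01, -1.0]]
force: [-4.5, -2.5, 13.8]
gripper_width: 0.5
```

Call:
play_rows:
  increments:
    - {"claw": 1, "dx": 0, "dy": 0, "dz": 0.15, "wx": 0, "wy": 0, "wz": 0}
    - {"claw": 1, "dx": 0, "dy": 0, "dz": 0.15, "wx": 0, "wy": 0, "wz": 0}

```text
time_s: 16.35
ee_pos: [611.7, 207.6, 281.4]
orientation: [[0.135, 0.991, -0.011], [0.991, -0.135, -0.009], [-0.01, -0.01, -1.0]]
force: [-4.5, -3.6, 13.3]
gripper_width: 0.2
```

Call:
play_rows:
  increments:
    - {"claw": 1, "dx": 0, "dy": 0, "dz": -1, "wx": 0, "wy": 0, "wz": 0}
    - {"claw": 1, "dx": 0, "dy": 0, "dz": -6, "wx": 0, "wy": 0, "wz": 0}
    - {"claw": 1, "dx": -5, "dy": 0, "dz": -9, "wx": 0, "wy": 0, "wz": 0}
    - {"claw": 1, "dx": -10, "dy": 0, "dz": -10, "wx": 0, "wy": 0, "wz": -8}
    - {"claw": 0, "dx": -15, "dy": 0, "dz": -10, "wx": 0, "wy": 0, "wz": -16}

```text
time_s: 16.85
ee_pos: [594.0, 67.8, 385.4]
orientation: [[-0.15, 0.989, -0.007], [0.989, 0.15, -0.008], [-0.007, -0.008, -1.0]]
force: [0.5, -0.2, -0.3]
gripper_width: 6.5
```

```bash
python3 -c "
from h import *
L=cw([[-30,0,125]],CASE)[0];print('grip',L,proj('side',L),proj('top',L))
for c in('side','top'): 
  im=optics.grab_frame(c); 
  print(c,[(e['uv'],e['score'],at(c,e['uv'],125)) for e in pinpoint(c,'latch_grip')[:2]])
  im=im[120:280,220:420]
  cv2.imwrite(f'pics/{c}11.png',cv2.resize(im,(750,600),interpolation=cv2.INTER_CUBIC))
to(*L[:2],200,82)
"
```

```text
grip [549.29005182 222.29686319 125.        ] [[317.39326051 189.14748653]] [[314.7778953  207.18191452]]
side [([315.7, 184.0], 0.9, array([553.10812968, 235.47966431, 125.        ]))]
top [([360.1, 140.7], 0.64, array([700.91088299, 124.53139049, 125.        ])), ([317.0, 206.9], 0.55, array([550.01178581, 217.48998367, 125.        ]))]
t 17.05 tip [591.9  66.  193.2] jaw 8.0 q [ 0.11  0.33  1.71 -0.01  1.11 -0.02] w 22.1 F [ 0.1 -0.1 -0.4]
dx 15.93 dy -2.25 dz -0.77 wx -0.8 wy -0.1 wz -74.0
```

View pics/side11.png

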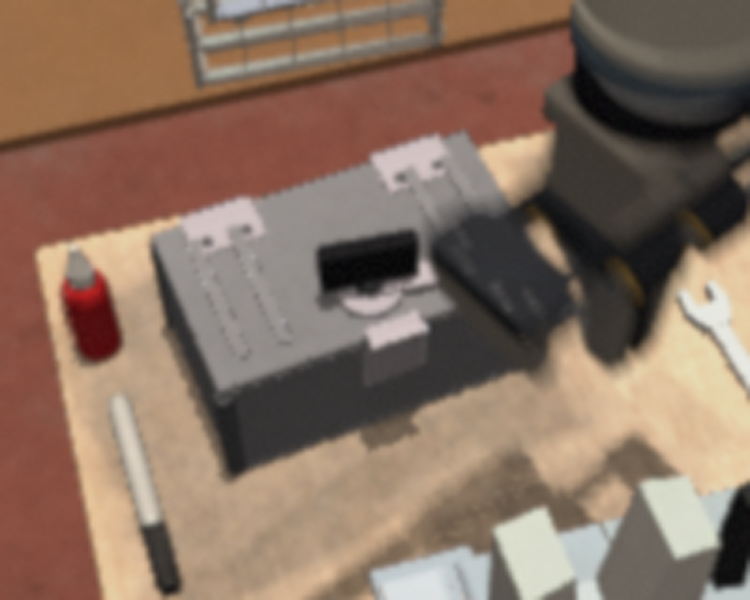

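View pics/top11.png

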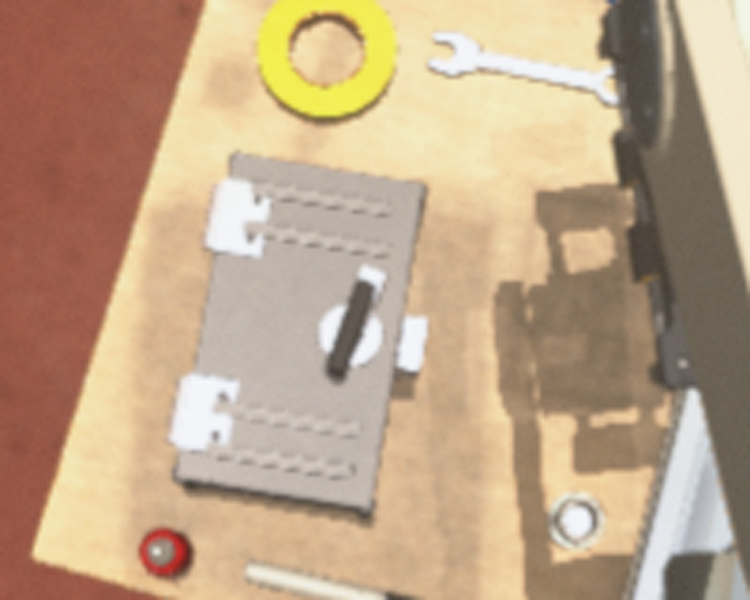

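```bash
python3 -c "
from h import *
im=cv2.imread('pics/top11.png');g=cv2.cvtColor(im,cv2.COLOR_BGR2GRAY)
m=np.zeros_like(g);m[260:390,320:385]=(g[260:390,320:385]<75)*255
n,l,st,ce=cv2.connectedComponentsWithStats(m);k=1+np.argmax(st[1:,4])
ys,xs=np.nonzero(l==k)
P=np.array([at('top',(220+x/3.75,120+y/3.75),132)[:2] for x,y in zip(xs[::5],ys[::5])],np.float32)
r=cv2.minAreaRect(P);print(r,st[k]); v=np.linalg.svd(P-P.mean(0),full_matrices=False)[2][0];print(P.mean(0),np.degrees(np.arctan2(v[1],v[0])), 'case y', np.degrees(CASE[2])+90-180)
to(549,222,200,78)
"
```

```text
((522.1043090820312, 232.66671752929688), (5.836538791656494, 3.38441801071167), 79.82611083984375) [331 368  12   8  70]
[522.279   232.86588] -102.60647 case y -8.06703529629226
t 17.05 tip [591.9  66.  193.2] jaw 8.0 q [ 0.11  0.33  1.71 -0.01  1.11 -0.02] w 22.1 F [ 0.1 -0.1 -0.4]
dx 15.90 dy -2.29 dz -0.77 wx -0.8 wy -0.0 wz -70.0
```

```bash
python3 -c "
from h import *
a=at('top',(317.9,195.5),135);b=at('top',(309.9,219.2),135);print(a,b,(a+b)/2,np.linalg.norm(a-b),np.degrees(np.arctan2(*(a-b)[1::-1])))
"
```

```text
[573.45777249 216.14654494 135.        ] [521.69985631 232.2443913  135.        ] [547.5788144  224.19546812 135.        ] 54.20352890237346 -17.276838851913308
```

Call:
play_rows:
  increments:
    - {"claw": 0, "dx": 4, "dy": -0.6, "dz": 0, "wx": 0, "wy": 0, "wz": -13}
    - {"claw": 0, "dx": 8, "dy": -1.2, "dz": 0, "wx": 0, "wy": 0, "wz": -26}
    - {"claw": 0, "dx": 12, "dy": -1.8, "dz": 0, "wx": 0, "wy": 0, "wz": -39}
    - {"claw": 0, "dx": 15.9, "dy": -2.3, "dz": 1, "wx": 0, "wy": 0, "wz": -65}
    - {"claw": 0, "dx": 15.9, "dy": -2.3, "dz": 2, "wx": 0, "wy": 0, "wz": -65}

```text
time_s: 17.55
ee_pos: [547.3, 227.1, 362.3]
orientation: [[-0.785, 0.619, -0.01], [0.62, 0.785, -0.006], [0.004, -0.011, -1.0]]
force: [-0.0, -0.2, 0.5]
gripper_width: 45.7
```

```bash
python3 -c "
from h import *
to(548.5,223,150,73)
"
```

```text
t 17.55 tip [545.4 225.9 172.2] jaw 51.7 q [ 0.39  0.35  1.74 -0.    1.06 -0.51] w 45.7 F [-0.  -0.2  0.5]
dx -0.36 dy -0.23 dz 2.22 wx -0.6 wy -0.3 wz -21.3
```

Call:
play_rows:
  increments:
    - {"claw": 0, "dx": -0.35, "dy": -0.2, "dz": 1, "wx": -0.6, "wy": -0.3, "wz": -21.3}
    - {"claw": 0, "dx": -0.35, "dy": -0.2, "dz": 2, "wx": -0.6, "wy": -0.3, "wz": -21.3}
    - {"claw": 0, "dx": -0.35, "dy": -0.2, "dz": 2.2, "wx": -0.6, "wy": -0.3, "wz": -21.3}
    - {"claw": 0, "dx": -0.35, "dy": -0.2, "dz": 2.2, "wx": -0.6, "wy": -0.3, "wz": -21.3}

```text
time_s: 17.95
ee_pos: [548.2, 224.8, 339.6]
orientation: [[-0.957, 0.291, -0.001], [0.291, 0.957, 0.0], [0.001, -0.0, -1.0]]
force: [0.6, 0.3, -1.0]
gripper_width: 46.1
```

```bash
python3 -c "
from h import *
to(548.5,223,106,73)
for c in('side',): 
  im=optics.grab_frame(c); 
  im=im[120:280,220:420]
  cv2.imwrite(f'pics/{c}12.png',cv2.resize(im,(750,600),interpolation=cv2.INTER_CUBIC))
"
```

```text
t 17.95 tip [547.9 224.9 149.5] jaw 73.1 q [ 0.39  0.37  1.76  0.    1.01 -0.89] w 46.1 F [ 0.6  0.3 -1. ]
dx -0.09 dy -0.16 dz 4.35 wx -0.0 wy -0.1 wz 0.1
```

View pics/side12.png

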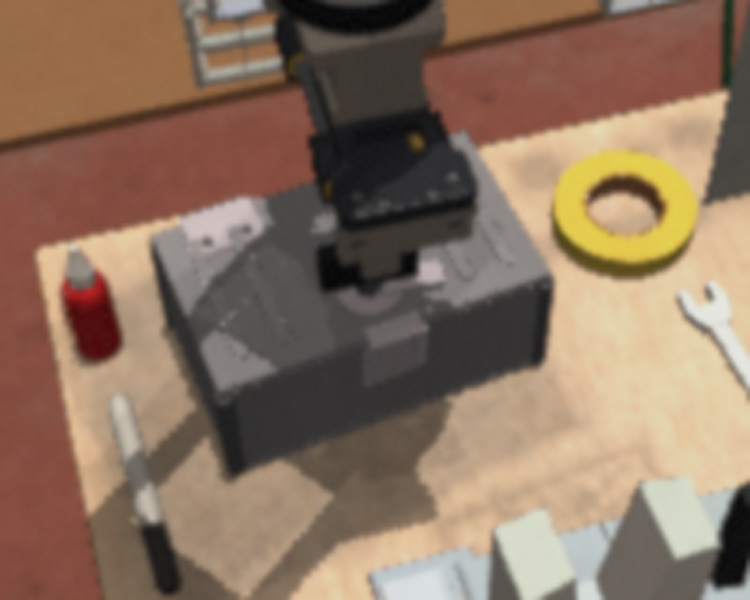

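Call:
play_rows:
  increments:
    - {"claw": 0, "dx": -0.05, "dy": -0.1, "dz": 2, "wx": 0, "wy": 0, "wz": 0}
    - {"claw": 0, "dx": -0.05, "dy": -0.1, "dz": 3.5, "wx": 0, "wy": 0, "wz": 0}
    - {"claw": 0, "dx": -0.05, "dy": -0.1, "dz": 4.2, "wx": 0, "wy": 0, "wz": 0}
    - {"claw": 0, "dx": -0.05, "dy": -0.1, "dz": 4.2, "wx": 0, "wy": 0, "wz": 0}

```text
time_s: 18.4
ee_pos: [548.1, 223.6, 296.9]
orientation: [[-0.956, 0.295, -0.003], [0.295, 0.956, -0.0], [0.003, -0.001, -1.0]]
force: [0.5, -0.0, -0.6]
gripper_width: 46.1
```

Call:
play_rows:
  increments:
    - {"claw": 1, "dx": 0, "dy": 0, "dz": 0, "wx": 0, "wy": 0, "wz": 0}
    - {"claw": 1, "dx": 0, "dy": 0, "dz": 0, "wx": 0, "wy": 0, "wz": 0}
    - {"claw": 1, "dx": 0, "dy": 0, "dz": 0, "wx": 0, "wy": 0, "wz": 0}
    - {"claw": 1, "dx": 0, "dy": 0, "dz": 0, "wx": 0, "wy": 0, "wz": 0}
    - {"claw": 1, "dx": 0, "dy": 0, "dz": 0, "wx": 0, "wy": 0, "wz": 0}
  force: 15

```text
time_s: 18.9
ee_pos: [548.7, 225.1, 297.5]
orientation: [[-0.955, 0.296, -0.0], [0.296, 0.955, 0.004], [0.002, 0.004, -1.0]]
force: [1.8, 10.2, -1.5]
gripper_width: 11.8
```

```bash
python3 -c "
from h import *
to(548.5,223,106,-9)
print(readout.get_obs()['moment'])
"
```

```text
t 18.9 tip [548.6 225.9 107.4] jaw 72.8 q [ 0.39  0.42  1.79  0.    0.92 -0.89] w 11.8 F [ 1.8 10.2 -1.5]
dx -0.05 dy -0.21 dz 0.14 wx 0.1 wy -0.2 wz 81.8
[ 1.94210074 -0.31763901 -0.00210311]
```

Call:
play_rows:
  increments:
    - {"claw": 1, "dx": 0, "dy": 0.15, "dz": 0, "wx": 0, "wy": 0, "wz": 0}
    - {"claw": 1, "dx": 0, "dy": 0.15, "dz": 0, "wx": 0, "wy": 0, "wz": 6}
    - {"claw": 1, "dx": 0, "dy": 0.15, "dz": 0, "wx": 0, "wy": 0, "wz": 12}
    - {"claw": 1, "dx": 0, "dy": 0.15, "dz": 0, "wx": 0, "wy": 0, "wz": 18}
    - {"claw": 1, "dx": 0, "dy": 0.15, "dz": 0, "wx": 0, "wy": 0, "wz": 24}

```text
time_s: 19.4
ee_pos: [548.9, 225.9, 297.5]
orientation: [[-0.75, 0.662, -0.001], [0.662, 0.75, 0.003], [0.003, 0.001, -1.0]]
force: [-0.1, -3.1, 0.8]
gripper_width: 12.0
```

```bash
python3 -c "
from h import *
to(549,225.5,106.5,-9)
print(readout.get_obs()['moment'])
"
```

```text
t 19.4 tip [548.7 226.4 107.4] jaw 48.6 q [ 0.39  0.43  1.79  0.    0.92 -0.46] w 12.0 F [-0.1 -3.1  0.8]
dx -0.03 dy -0.03 dz 0.09 wx -0.0 wy -0.2 wz 57.6
[-0.76616578  0.06938372  0.08903787]
```

Turning with low force; continue.

Call:
play_rows:
  increments:
    - {"claw": 1, "dx": 0, "dy": 0, "dz": 0, "wx": 0, "wy": 0, "wz": 7}
    - {"claw": 1, "dx": 0, "dy": 0, "dz": 0, "wx": 0, "wy": 0, "wz": 14}
    - {"claw": 1, "dx": 0, "dy": 0, "dz": 0, "wx": 0, "wy": 0, "wz": 21}
    - {"claw": 1, "dx": 0, "dy": 0, "dz": 0, "wx": 0, "wy": 0, "wz": 28}
    - {"claw": 1, "dx": 0, "dy": 0, "dz": 0, "wx": 0, "wy": 0, "wz": 35}

```text
time_s: 19.9
ee_pos: [549.1, 226.0, 297.5]
orientation: [[-0.229, 0.973, -0.001], [0.973, 0.229, 0.003], [0.003, 0.0, -1.0]]
force: [1.4, 1.1, -2.8]
gripper_width: 12.1
```

```bash
python3 -c "
from h import *
to(549,225.5,106.5,-9)
print(readout.get_obs()['moment'])
"
```

```text
t 19.9 tip [549.  226.5 107.4] jaw 13.3 q [0.39 0.43 1.79 0.   0.92 0.15] w 12.1 F [ 1.4  1.1 -2.8]
dx -0.04 dy -0.02 dz 0.09 wx -0.0 wy -0.2 wz 22.3
[ 0.05341127 -0.2191511   0.0426975 ]
```

Call:
play_rows:
  increments:
    - {"claw": 1, "dx": 0, "dy": 0, "dz": 0, "wx": 0, "wy": 0, "wz": 7}
    - {"claw": 1, "dx": 0, "dy": 0, "dz": 0, "wx": 0, "wy": 0, "wz": 14}
    - {"claw": 1, "dx": 0, "dy": 0, "dz": 0, "wx": 0, "wy": 0, "wz": 19}
    - {"claw": 1, "dx": 0, "dy": 0, "dz": 0, "wx": 0, "wy": 0, "wz": 22.5}
    - {"claw": 1, "dx": 0, "dy": 0, "dz": 0, "wx": 0, "wy": 0, "wz": 22.5}

```text
time_s: 20.4
ee_pos: [549.2, 226.0, 297.5]
orientation: [[0.161, 0.987, -0.0], [0.987, -0.161, 0.003], [0.003, -0.0, -1.0]]
force: [0.2, 0.6, -3.5]
gripper_width: 12.1
```

```bash
python3 -c "
from h import *
to(549,225.5,106.5,-9)
print(readout.get_obs()['moment'])
"
```

```text
t 20.4 tip [549.2 226.5 107.4] jaw -9.3 q [0.39 0.43 1.79 0.   0.92 0.55] w 12.1 F [ 0.2  0.6 -3.5]
dx -0.05 dy -0.01 dz 0.09 wx -0.0 wy -0.2 wz -0.3
[ 0.04106103 -0.19335931  0.28626047]
```

Call:
play_rows:
  increments:
    - {"claw": 1, "dx": 0, "dy": 0, "dz": 0, "wx": 0, "wy": 0, "wz": 1.5}
    - {"claw": 1, "dx": 0, "dy": 0, "dz": 0, "wx": 0, "wy": 0, "wz": 2}
    - {"claw": 1, "dx": 0, "dy": 0, "dz": 0, "wx": 0, "wy": 0, "wz": 2}

```text
time_s: 20.7
ee_pos: [549.2, 226.0, 297.6]
orientation: [[0.195, 0.981, 0.0], [0.981, -0.195, 0.003], [0.003, -0.0, -1.0]]
force: [1.1, -0.2, -2.7]
gripper_width: 12.5
```

```bash
python3 -c "
from h import *
to(549,225.5,106.5,-9)
print(readout.get_obs()['moment'])
"
```

```text
t 20.7 tip [549.2 226.4 107.5] jaw -11.2 q [0.39 0.43 1.79 0.   0.92 0.58] w 12.5 F [ 1.1 -0.2 -2.7]
dx -0.05 dy -0.01 dz 0.10 wx -0.0 wy -0.1 wz -2.2
[-0.08923665 -0.05648209  0.38562009]
```

Call:
play_rows:
  increments:
    - {"claw": 0.1, "dx": 0, "dy": 0, "dz": 0, "wx": 0, "wy": 0, "wz": 0}
    - {"claw": 0.1, "dx": 0, "dy": 0, "dz": 0, "wx": 0, "wy": 0, "wz": 0}
    - {"claw": 0.1, "dx": 0, "dy": 0, "dz": 0, "wx": 0, "wy": 0, "wz": 0}
    - {"claw": 0.1, "dx": 0, "dy": 0, "dz": -4, "wx": 0, "wy": 0, "wz": 0}
    - {"claw": 0.1, "dx": 0, "dy": 0, "dz": -9, "wx": 0, "wy": 0, "wz": 0}

```text
time_s: 21.2
ee_pos: [548.4, 225.4, 386.4]
orientation: [[0.195, 0.981, -0.005], [0.981, -0.195, 0.001], [-0.0, -0.005, -1.0]]
force: [1.3, 0.4, 0.8]
gripper_width: 41.2
```

Call:
play_rows:
  increments:
    - {"claw": 0, "dx": -5, "dy": 0, "dz": -5, "wx": 0, "wy": 0, "wz": 0}
    - {"claw": 0, "dx": -10, "dy": 0, "dz": -8, "wx": 0, "wy": 0, "wz": 0}
    - {"claw": 0, "dx": -15, "dy": 0, "dz": -8, "wx": 0, "wy": 0, "wz": 0}
    - {"claw": 0, "dx": -18, "dy": 0, "dz": -8, "wx": 0, "wy": 0, "wz": 0}
    - {"claw": 0, "dx": -18, "dy": 0, "dz": -8, "wx": 0, "wy": 0, "wz": 0}

```text
time_s: 21.7
ee_pos: [512.6, 45.0, 467.7]
orientation: [[0.198, 0.98, -0.003], [0.98, -0.198, -0.001], [-0.001, -0.003, -1.0]]
force: [0.3, 0.6, -0.2]
gripper_width: 46.0
```

```bash
python3 -c "
from h import *
for c in('side','top'): 
  im=optics.grab_frame(c); 
  im=im[110:310,220:420]
  cv2.imwrite(f'pics/{c}13.png',cv2.resize(im,(600,600),interpolation=cv2.INTER_CUBIC))
to(0,0,0,0)
"
```

```text
t 21.8 tip [512.8  47.9 276.8] jaw -11.4 q [0.09 0.12 1.79 0.   1.23 0.29] w 46.0 F [ 0.1 -0.2  0.1]
dx -14.82 dy -49.29 dz 27.88 wx -0.2 wy -0.0 wz -11.4
```

View pics/side13.png

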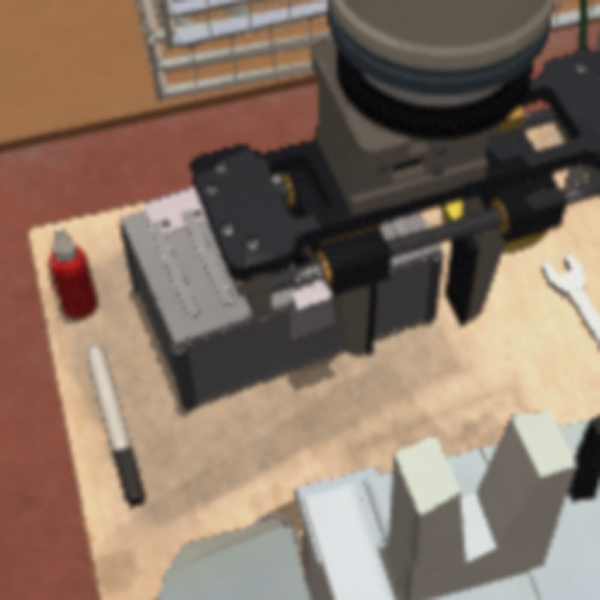

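View pics/top13.png

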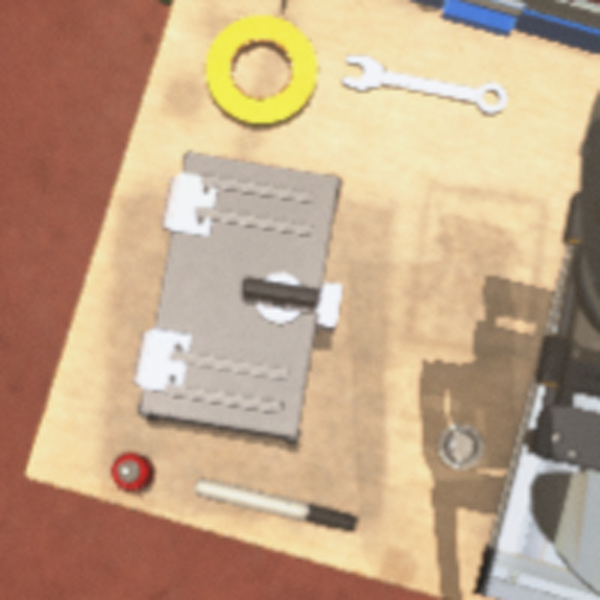

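```bash
python3 -c "
from h import *
a=at('top',(301,206.3),135);b=at('top',(326,208.7),135);print(a,b,np.linalg.norm(a-b),np.degrees(np.arctan2(*(a-b)[1::-1])),'case x',np.degrees(CASE[2]))
"
```

```text
[549.15040562 251.96107851 135.        ] [545.1071546  198.18415692 135.        ] 53.92870454927915 85.70027124350264 case x 81.93296470370773
```

```bash
python3 -c "
from h import *
im=cv2.imread('pics/top13.png');g=cv2.cvtColor(im,cv2.COLOR_BGR2GRAY)
m=np.zeros_like(g);m[270:315,235:322]=(g[270:315,235:322]<95)*255
n,l,st,ce=cv2.connectedComponentsWithStats(m);k=1+np.argmax(st[1:,4]);print(st[k])
ys,xs=np.nonzero(l==k)
P=np.array([at('top',(220+x/3,110+y/3),130)[:2] for x,y in zip(xs,ys)])
v=np.linalg.svd(P-P.mean(0),full_matrices=False)[2][0];print(P.mean(0),np.degrees(np.arctan2(v[1],v[0]))%180)
# case edges: lid top edges z=91
for a,b in(((188,152),(340,178)),((145,412),(297,440)),((340,178),(297,440))):
  A=at('top',(220+a[0]/3,110+a[1]/3),91);B=at('top',(220+b[0]/3,110+b[1]/3),91);d=A-B;print(np.degrees(np.arctan2(d[1],d[0]))%180)
"
```

```text
[244 280  73  28 968]
[546.52602376 226.46482232] 82.45986285398466
81.41958083675365
80.73451090757243
171.72753940877254
```

The bar is parallel to the case's x axis within about 1°, so the latch is at the stop and the lid is flat. The arm is clear.

```bash
python3 -c "
from rig import hand_in
print(hand_in())"
```

```text
the job is handed in; nothing more can be done
None
```

The case is packed, shut and locked, and the job is handed in at about 22 s of the 72 s allowed. `hand_in()` gave no verdict.

- **Packing:** I put the moulded cover on the cover already in the case, then the grease tin on top of the cover. The pictures before closing showed the stack flat and below the rim. Nothing lay on the tape measure.
- **Lid:** I pushed it shut from behind. It met the rim with the fingertips 91.3 mm above the worktop, where 91 mm was expected, and took about 14 N.
- **Latch:** I gripped it at about 9° and turned it clockwise until the turning moment rose to 0.39 N m and the bar began to slip in the pads, which I took as the stop.

**Last checks:**
- The final pictures show the lid flat and the bar over the keeper. I could not see inside the shut case.
- Fitting the whole bar in the top picture gave 82.5°, against 81 to 82° for the case's x axis. A rougher reading from the bar's ends gave 85.7°, about 4° short of the stop (roughly 1.5 rad), which still passes the 1.4 rad limit.
- I saw none of the bystanders move. The cup, marker, spanner, tape roll and threadlock all appear where they started.
- The arm is clear of everything.

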